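Strip a door lock set for re-keying

TASK

This door lock set has come in for re-keying and stands stacked on the wooden door off-cut. Strip it from the top down, one piece at a time: seat the brass thumb-turn cylinder fully home and upright in the bore of the blue pinning stand, lay the chrome collar flat in the round steel parts dish, lay the dark bronze cover plate face up on the green felt of the wooden tray, and last lay the grey zinc back plate flat in the bottom of the red washing pan. Do not knock over or shove the oil bottle, and leave every piece let go and lying still.

Things in the scene. Friction and masses are not known exactly. Their poses are not given: they have to be found in the camera images.
- thumbturn_cylinder: loose brass thumb-turn cylinder, top of the stack, 0.2 kg. Origin: centre of its head's underside, z up. Head 38 mm wide, 6 mm high; grip the bright flat thumb-turn on it, 30 (x) x 12 (y) mm, 6 to 26 mm above the origin. Below: barrel 27 mm wide, 45 mm long, last 6 mm tapering to 19; it stands down through all the bores with 2.5 mm play, so lift it 50 mm straight up
- trim_collar: loose chrome trim collar, second in the stack: plain ring, outer diameter 46 mm, bore 32, 14 mm high (outer edge rounded above 10.5 mm), 0.09 kg. Origin: centre of its underside, z up
- cover_plate: loose dark bronze cover plate, rounded corners, two brass-rimmed screw holes in its face, third in the stack, 54 (x) x 78 (y) x 10 mm, bore 32 mm in the middle, 0.18 kg. Origin: centre of its underside, z up through its face. Grip it across x (54 mm); the wider back plate lies right under it
- back_plate: loose grey zinc back plate, lowest in the stack, 64 (x) x 94 (y) x 10 mm, bore 32 mm in the middle, 0.24 kg. Origin: centre of its underside, z up. Grip it across x (64 mm); it overhangs the door off-cut by 7 mm on those sides
- door_block: fixed wooden door off-cut with a white face, on which the set is stacked, 50 (x) x 90 (y) x 30 mm high, bore 33 mm through its middle. Origin: centre of its underside on the desk. At the start the undersides of back plate, cover plate, collar and cylinder head are 30, 40, 50 and 64 mm above the desk, the plates' axes along the block's within 0.05 rad
- stand_mouth (a point): centre of the mouth of the fixed blue pinning stand, in the plane of its flat top, 52 mm above the desk, z up. A round post 58 mm wide on a flange of 82 mm; a small brass screw sticks out 45 mm at its side, 34 mm up. Bore 32 mm (36 mm at the mouth, 2 mm bevel), open down to the desk: the barrel goes in and the cylinder's head rests on the rim
- parts_dish: fixed round stainless parts dish on a black rubber foot, 108 mm across the rim, 15 mm high. Origin: centre of its underside on the desk; the flat floor, some 92 mm across, is 4 mm above it
- felt_tray: fixed square wooden tray lined with dark green felt, 116 x 116 mm, rim 12 mm high and 7 mm thick. Origin: centre of its underside on the desk; the felt is 8 mm above it, 102 mm square. The cover plate is to lie wholly inside the rim, either way round
- wash_pan: fixed red plastic washing pan, 126 (x) x 124 (y) mm, rim 12 mm high and 4 mm thick. Origin: centre of its underside on the desk; the floor is 4 mm above it, 118 x 116 mm inside. The back plate is to lie wholly inside the rim, either way round
- oil_bottle: loose little brown dropper bottle with a black cap, a bystander, 33 mm wide and 102 mm high, standing between the places. Origin: centre of its underside, z up. It must stay standing where it is

How it is judged:
By the outcome, as a careful person would: the job done as asked, in the order asked, and still so for the second after the job is handed in, with the robot touching nothing.
It also fails if it takes over 128 s, if anything falls off the work surface, if the arm or the gripper's body presses on something with over 40 N, if the wrist force passes 120 N, or if a joint passes its speed limit or range.

ROBOT

A 6-joint arm with a two-finger parallel gripper is mounted at the origin on a cart in front of the work surface, level with it; the furniture and walls round the work are solid. World frame = base frame: x ahead of the robot, y to its left, z up, the work surface at z = 0. Lengths are in m, angles in degrees, forces in N, time in s.
With the tool pointing down it reaches from about 0.35 to 0.875 m from the base axis. Payload 4.2 kg.
Tool frame: the origin (TCP) lies on the front face of the gripper's body, between the roots of the fingers; the fingertips stand 70 mm ahead of it and the grasp point (between the pads) lies 51 mm ahead of it; x points along the fingers, y is the direction in which the jaws open and shut, and the axes are right-handed (so a half turn about x gives the same grasp; the last joint's range is limited). The gripper opens to 87 mm and grips with 3 to 60 N. Pads are 19 mm wide; open, the fingers measure 117 mm over their backs; the gripper's body (75 mm by 190 mm) begins 51 mm behind the grasp point.
Start: joints at [91.593, 22.042, 0.453, 0, -68.411, -14.817], TCP at [0.143, 0.608, 0.292] pointing down, gripper open.
Joint ranges: [-179.83, 179.83], [-69.29, 118.12], [-61.27, 80.66], [-181.25, 117.63], [-171.15, -9.14], [-177.46, 177.46]. Speed limits (degrees/s): [159.86, 159.86, 180, 180, 180, 180].

INTERFACE

Orientations are given as a 3x3 rotation matrix whose columns are the frame's x, y, z axes.
In Python, from station import r, viewer, spotter gives the robot as it stands.
- The arm moves only by the tool move_arm, never from a script. Its argument "series" is a list that holds one entry, the list of rows, each a list of 7 numbers: the turn, a rotation vector about the world's x, y, z scaled (see below), then the shift along the world's x, y, z scaled (see below), then the opening, from 0 (shut) to 1 (fully open). A call has 1 to 20 rows; each row shifts and turns the pose as measured when the row begins; what a row does not reach is not made up. The controller multiplies each number of a shift by 60 mm and each number of a turn by 8 degrees. A row lasts 1/8 s, in which the tool goes at most 62.5 mm and 10.7 degrees, less where a joint would pass 70% of its speed; a pose out of reach is approached as far as the arm can. A call with a number of a shift or a turn outside -1 to 1 is refused whole. A call with a gripper value outside its range is refused whole. The fingers move at their own pace and stop on an object; the grip force is fixed at half the most. Time passes only in rows, so rows that do not move let the fingers close. It gives the time, the measured TCP pose, the force and the opening at its end, in the units of the state.
- r.sense(): the state, without advancing time (a new reading comes with each control period).
- viewer.capture(name): name is "side" or "top" or "wrist"; returns (picture, depth): 384x512x3 uint8, red, green, blue; 384x512 float32, m along the optical axis (not along the pixel's ray), 0 where there is no reading.
- viewer.camera_params(name): a dict with "mtx" (3x3 intrinsics, pixels), "dist_coeffs" ([k1, k2, p1, p2, k3] as OpenCV has them; the pictures are not rectified), "pose" (4x4, takes a point from camera to world coordinates). Camera axes: x right, y down, z forward; pixel columns grow to the right and rows downward; lengths in m; the calibration is good to about 2 mm. A picture is of the moment at which its call begins: read the wrist's pose just before it. camera_params takes no time and is no camera call; for the wrist camera it gives the pose at the moment of the call.
- r.finish_job(): hands the job in, once; it reports no verdict.
Trained networks look in the newest picture that a camera, given by its name, has taken for a name from the list of things; names that differ only in an ending like _2 or _b are one class to them, and where a whole thing is asked for, a point or a joint stands for the part that bears it (a point fixed in the world has none). Each returns a list of dicts, best first, with "conf" (0 to 1); they miss things now and then, are a little off and sometimes report something else, mostly with a low value. They report only what shows in the picture. A call takes as long as a camera call.
- spotter.find_in(camera, name): "centre" ([column, row] in pixels, amid what is visible of it).
- spotter.trace(camera, name): "mask" (384x512 bool, what is visible of it) and "centre" ([column, row] in pixels, amid what is visible of it).
The state is a dict: "time_s": time; "joints": joint angles; "joint_velocities": joint speeds; "effort": joint torques, N m; "tcp_pos": TCP position; "ee_rot": TCP orientation; "wrist_force": force on the tool from outside, world axes, zero at the start; "moment": the same for the moment, N m; "gripper_width": opening from 0.0 (shut) to 1.0 (fully open).
Only numpy, scipy, OpenCV 4.12 (cv2) and the standard library are available. Lean on these libraries where they do the work, as an engineer would, in place of code of your own. Each camera call takes 0.05 s, during which the arm holds its last target.

## Working session

There is one attempt and no reset: what is moved stays moved. The work goes in short steps, Python scripts to look and compute and a tool call to move; the robot and the scene stay as the last step left them, time stands still between calls to the robot, and variables do not carry over. Pictures are saved under pics/ and viewed, and the job is handed in when it is done.

Besides the shell and the picture viewer there is one more tool, called after "Request:" in YAML: its name, and indented under it one key for each argument. move_arm: Moves the arm, as the interface text tells. Its arguments: {"type":"object","properties":{"series":{"type":"array","items":{"type":"array","items":{"type":"array","items":{"type":"number","minimum":-1,"maximum":1}}}}},"required":["series"]}

```bash
ls; mkdir -p pics
python3 - <<'E'
from station import r, viewer, spotter
import cv2,numpy as np
s=r.sense(); print(s)
for n in ["side","top","wrist"]:
    p,d=viewer.capture(n); cv2.imwrite(f"pics/a_{n}.png",p[:,:,::-1]); c=viewer.camera_params(n); print(n,c)
E
```

```text
pics
{'time_s': 0.0, 'joints': array([ 9.15929074e+01,  2.20914089e+01,  3.79458003e-01, -3.05308257e-02,
       -6.84115077e+01, -1.48163894e+01]), 'joint_velocities': array([ 0.06937804, -0.00381527, -0.03845859,  0.11026135, -0.11275543,
       -0.06576003]), 'effort': array([-1.03579252e-04, -3.90669036e+01,  1.87406230e+01,  4.22009781e+00,
        1.09243928e-02, -1.93127357e-04]), 'tcp_pos': array([0.14283702, 0.60799005, 0.29114643]), 'ee_rot': array([[-4.35395445e-04, -2.28940757e-01, -9.73440260e-01],
       [-2.16764820e-03, -9.73437849e-01,  2.28941160e-01],
       [-9.99997556e-01,  2.20975596e-03, -7.24326139e-05]]), 'wrist_force': array([-0.26208716,  0.35896986,  0.63729115]), 'moment': array([-0.00992114,  0.02617474,  0.02118432]), 'gripper_width': 0.9994429665334686}
side {'mtx': array([[497.33590268,   0.        , 247.6412546 ],
       [  0.        , 497.33590268, 193.08718761],
       [  0.        ,   0.        ,   1.        ]]), 'dist_coeffs': array([0.00734149, 0.        , 0.        , 0.        , 0.        ]), 'pose': array([[ 0.99996991, -0.00581628,  0.005133
[... 519 characters left out ...]
233063],
       [-0.99969442, -0.00628892, -0.02390622, -0.07661091],
       [ 0.02408734, -0.03050173, -0.99924444,  0.92948645],
       [ 0.        ,  0.        ,  0.        ,  1.        ]])}
wrist {'mtx': array([[337.29201533,   0.        , 250.21876213],
       [  0.        , 337.29201533, 193.15792224],
       [  0.        ,   0.        ,   1.        ]]), 'dist_coeffs': array([0.02562761, 0.        , 0.        , 0.        , 0.        ]), 'pose': array([[-0.22932649, -0.93076055, -0.28477035,  0.22132628],
       [-0.97334872,  0.21967454,  0.06584341,  0.59018969],
       [ 0.00127235,  0.29228049, -0.95633179,  0.38355582],
       [ 0.        ,  0.        ,  0.        ,  1.        ]])}
```

View pics/a_top.png

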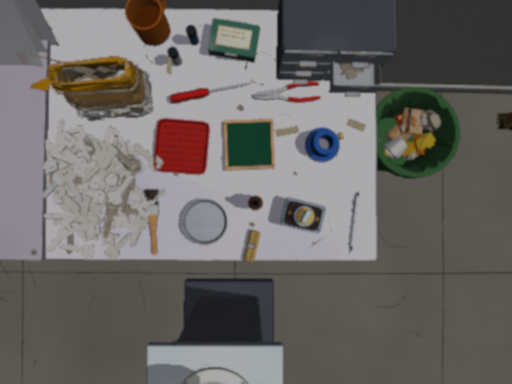

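View pics/a_side.png

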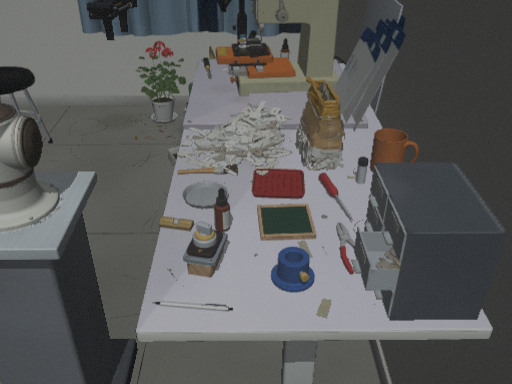

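View pics/a_wrist.png

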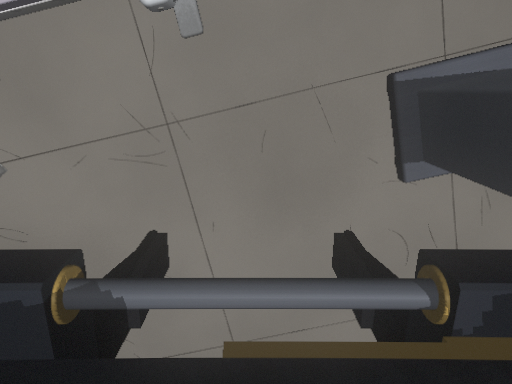

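The top view shows the pan at about (181,146), tray (248,145), stand (322,144), dish (204,221), bottle (255,202) and stack (303,214). The arm is outside the top view. Next I'll measure each of these.

```bash
cat > h.py <<'E'
from station import r, viewer, spotter
import cv2,numpy as np
def ray(c,px):
    p=cv2.undistortPoints(np.array(px,float).reshape(-1,1,2),c["mtx"],c["dist_coeffs"]).reshape(-1,2)
    R=c["pose"][:3,:3];t=c["pose"][:3,3]
    return t,np.c_[p,np.ones(len(p))]@R.T
def atz(c,px,z):
    t,d=ray(c,px); return t+d*((z-t[2])/d[:,2])[:,None]
def cloud(c,d):
    v,u=np.mgrid[0:384,0:512]; px=np.c_[u.ravel(),v.ravel()]
    t,dd=ray(c,px); return (t+dd*d.ravel()[:,None]).reshape(384,512,3)
def meas(cam,names,c,d):
    P=cloud(c,d)
    for n in names:
        for x in spotter.trace(cam,n)[:2]:
            m=x["mask"]&(d>0); q=P[m]
            print(cam,n,round(x["conf"],2),np.round(x["centre"]),m.sum(),"med",np.round(np.median(q,0),4),"z pct",np.round(np.percentile(q[:,2],[2,25,50,75,98]),3),
              "xr",np.round(np.percentile(q[:,0],[1,99]),3),"yr",np.round(np.percentile(q[:,1],[1,99]),3))
E
python3 - <<'E'
from h import *
names=["thumbturn_cylinder","trim_collar","cover_plate","back_plate","door_block","stand_mouth","parts_dish","felt_tray","wash_pan","oil_bottle"]
for cam in ["top","side"]:
    p,d=viewer.capture(cam); c=viewer.camera_params(cam); meas(cam,names,c,d)
    cv2.imwrite(f"pics/z_{cam}.png",cv2.resize((p[100:270,140:370] if cam=="top" else p[150:320,150:380])[:,:,::-1],None,fx=3.4,fy=3.4,interpolation=cv2.INTER_CUBIC))
E
```

```text
top thumbturn_cylinder 0.6 [304. 214.] 212 med [ 0.4585 -0.1981  0.0724] z pct [0.068 0.071 0.072 0.089 0.093] xr [0.441 0.474] yr [-0.217 -0.184]
top trim_collar 0.66 [292. 221.] 19 med [ 0.4493 -0.1817  0.0638] z pct [0.062 0.063 0.064 0.065 0.068] xr [0.441 0.458] yr [-0.188 -0.178]
top cover_plate 0.69 [295. 215.] 377 med [ 0.4576 -0.1841  0.0506] z pct [0.047 0.05  0.051 0.052 0.054] xr [0.429 0.487] yr [-0.238 -0.159]
top back_plate 0.53 [302. 203.] 308 med [ 0.473  -0.193   0.0405] z pct [0.037 0.039 0.04  0.042 0.044] xr [0.421 0.498] yr [-0.249 -0.151]
top stand_mouth 0.96 [321. 147.] 887 med [ 0.6196 -0.2453  0.0357] z pct [0.005 0.009 0.036 0.052 0.055] xr [0.586 0.663] yr [-0.29  -0.212]
top parts_dish 0.88 [204. 223.] 1725 med [0.4409 0.0258 0.0053] z pct [0.001 0.004 0.005 0.008 0.017] xr [0.391 0.492] yr [-0.026  0.075]
top parts_dish 0.73 [249. 144.] 2458 med [ 0.6234 -0.0779  0.0095] z pct [0.006 0.008 0.01  0.011 0.015] xr [0.565 0.68 ] yr [-0.134 -0.02 ]
top felt_tray 0.57 [248. 144.] 2479 med [ 0.6228 -0.0779  0.0095] z pct [0.005 0.008 0.009 0.011 0.015] xr [0.56
[... 1441 characters left out ...]
2]
side parts_dish 0.33 [206. 228.] 297 med [ 0.4581 -0.2079  0.0724] z pct [0.063 0.069 0.072 0.085 0.09 ] xr [0.441 0.476] yr [-0.22  -0.188]
side felt_tray 0.72 [284. 222.] 1878 med [ 0.6224 -0.086   0.0078] z pct [0.001 0.007 0.008 0.009 0.013] xr [0.565 0.679] yr [-0.139 -0.022]
side felt_tray 0.4 [202. 192.] 838 med [0.4349 0.0351 0.0044] z pct [0.001 0.003 0.004 0.009 0.015] xr [0.391 0.491] yr [-0.029  0.075]
side wash_pan 0.9 [276. 186.] 1483 med [0.616  0.0791 0.0039] z pct [-0.     0.003  0.004  0.006  0.012] xr [0.552 0.677] yr [0.016 0.141]
side oil_bottle 0.83 [220. 214.] 476 med [ 0.4865 -0.1047  0.0466] z pct [0.004 0.026 0.047 0.063 0.094] xr [0.472 0.502] yr [-0.111 -0.093]
```

View pics/z_top.png

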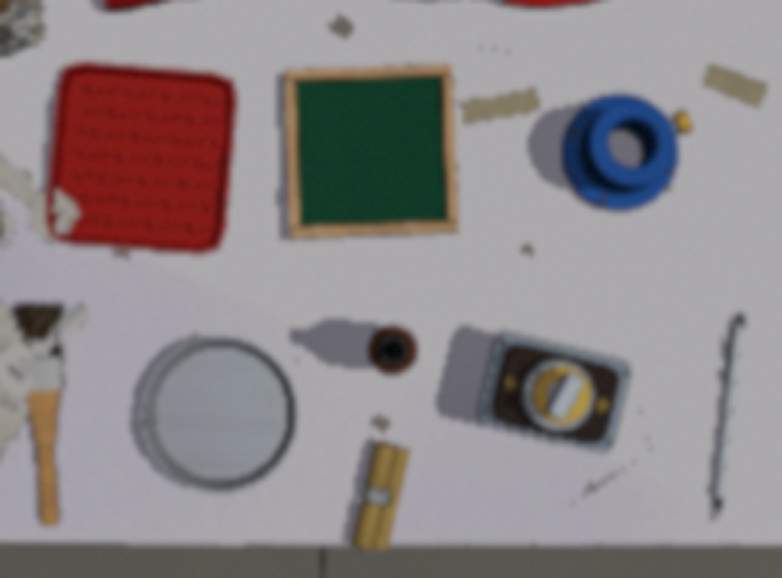

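View pics/z_side.png

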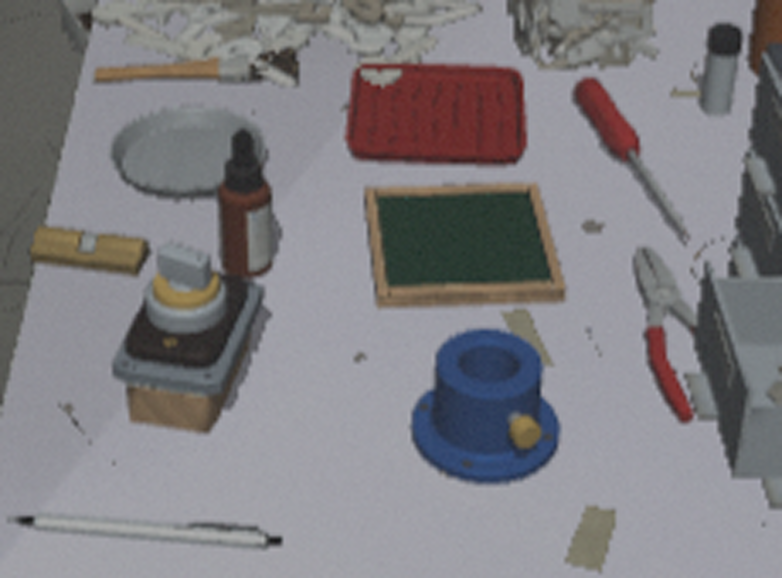

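Run:
```python
from h import *
def rect(q):
    r_=cv2.minAreaRect((q[:,:2]*1000).astype(np.float32)); return np.round(r_[0],1),np.round(r_[1],1),round(r_[2],1)
for cam in ["top","side"]:
    p,d=viewer.capture(cam); c=viewer.camera_params(cam); P=cloud(c,d); 
    roi=(abs(P[...,0]-.458)<.08)&(abs(P[...,1]+.2)<.08)
    for lo,hi in [(.036,.1),(.047,.1),(.066,.078),(.082,.1)]:
        m=roi&(P[...,2]>lo)&(P[...,2]<hi)
        print(cam,lo,rect(P[m]),np.round(np.mean(P[m],0),4))
    for nm,(x,y),zr in [("stand",(.622,-.25),(.047,.06)),("flange",(.622,-.25),(.004,.013)),("dish",(.44,.025),(.011,.02)),("tray",(.622,-.078),(.0105,.02)),("pan",(.618,.08),(.009,.02)),("bottle",(.486,-.09),(.05,.11)),("cap",(.486,-.09),(.09,.11)),("panchip",(.618,.08),(.014,.05))]:
        m=(abs(P[...,0]-x)<.07)&(abs(P[...,1]-y)<.07)&(P[...,2]>zr[0])&(P[...,2]<zr[1])
        if m.sum()<4: continue
        q=P[m]; (ce,rad)=cv2.minEnclosingCircle((q[:,:2]*1000).astype(np.float32))
        print(cam,nm,rect(q),"circ",np.round(ce,1),round(rad,1),m.sum())
s=r.sense();c=viewer.camera_params("wrist")
R=s["ee_rot"];print(R.T@(c["pose"][:3,3]-s["tcp_pos"]),"\n",R.T@c["pose"][:3,:3])
```

```text
top 0.036 (array([ 459.2, -200.4]), array([94.6, 63.7]), 76.3) [ 0.4596 -0.1982  0.0543]
top 0.047 (array([ 457.8, -200.2]), array([78.3, 53.8]), 76.2) [ 0.4582 -0.1985  0.0603]
top 0.066 (array([ 457.4, -200.7]), array([38.7, 37.8]), 23.5) [ 0.4584 -0.1986  0.0706]
top 0.082 (array([ 458.2, -200.4]), array([11.9, 28.8]), 62.0) [ 0.4584 -0.2     0.0901]
top stand (array([ 625., -250.]), array([56.7, 56.5]), 89.5) circ [ 624.1 -250.5] 29.4 371
top flange (array([ 623. , -250.8]), array([135.2, 139.7]), 0.8) circ [ 623.  -247.6] 94.9 437
top dish (array([442. ,  24.1]), array([104.8, 106. ]), 45.0) circ [441.9  24.6] 53.7 296
top tray (array([623.1, -77.3]), array([116.7, 115.8]), 2.7) circ [623.6 -77.1] 80.4 805
top pan (array([617.4,  82.6]), array([128.8, 126.3]), 85.5) circ [616.3  83.6] 84.4 462
top bottle (array([ 466.1, -115.1]), array([92.7, 31.6]), 49.0) circ [ 470.6 -119. ] 47.0 179
top cap (array([486.4, -92.4]), array([12.7, 10.6]), 0.3) circ [486.4 -92.1] 6.5 32
top panchip (array([617. ,  80.3]), array([123.9, 125.9]), 85.4) circ [616.7  78.8] 80.5 76
side 0.036 (array([ 
[... 558 characters left out ...]
, array([107.2, 106.2]), 33.1) circ [440.8  22.6] 56.4 144
side tray (array([621.8, -79.5]), array([116. , 118.9]), 1.9) circ [623.2 -80.1] 79.8 312
side pan (array([616.1,  80.1]), array([130.9, 126.1]), 85.3) circ [616.2  82.2] 85.8 237
side bottle (array([486.8, -98.9]), array([32. , 25.9]), 9.1) circ [486.4 -96.6] 16.2 259
side cap (array([486.2, -95.9]), array([11. ,  9.9]), 30.2) circ [485.6 -96.3] 6.3 32
side panchip (array([649.5,  53.3]), array([135.4,  67.6]), 54.0) circ [622.5  72.8] 67.7 4
[-0.09213316 -0.00036158 -0.08047758] 
 [[ 4.20393677e-04 -2.92405063e-01  9.56294464e-01]
 [ 9.99999802e-01 -3.25370388e-04 -5.39094977e-04]
 [ 4.68784002e-04  9.56294501e-01  2.92404868e-01]]
```

Stack at about (0.458, -0.200) with the plates' x axis at -13.7°. The thumb-turn's jaw axis is at about 62°. Stand (0.624,-0.2505), dish (0.4415,0.024), tray (0.6225,-0.078), pan (0.617,0.082), bottle (0.486,-0.094). These agree with the given sizes and heights. I'll move over the stack now to refine with the wrist camera.

Request:
move_arm:
  series:
    - [[0,0,-0.5,0.71,-0.58,0,1],[0,0,-0.5,0.71,-0.58,0,1],[0,0,-0.5,0.71,-0.58,0,1],[0,0,-0.35,0.71,-0.58,0,1],[0,0,0,0.71,-0.58,0,1],[0,0,0,0.71,-0.58,0,1],[0,0,0,0.1,-0.9,-0.06,1],[0,0,0,0.1,-0.9,-0.06,1],[0,0,0,0.1,-0.9,-0.06,1],[0,0,0,0.1,-0.9,-0.06,1],[0,0,0,0.1,-0.9,-0.06,1],[0,0,0,0.1,-0.9,-0.06,1]]

```text
time_s: 2.85
tcp_pos: [0.4411, 0.0624, 0.2713]
ee_rot: [[0.006, -0.47, -0.883], [0.004, -0.883, 0.47], [-1.0, -0.007, -0.004]]
wrist_force: [0.4, -0.4, -0.7]
gripper_width: 0.999
```

Request:
move_arm:
  series:
    - [[0,0,0,0.06,-0.87,-0.07,1],[0,0,0,0.06,-0.87,-0.07,1],[0,0,0,0.06,-0.87,-0.07,1],[0,0,0,0.06,-0.87,-0.07,1],[0,0,0,0.06,-0.87,-0.07,1],[0,0,0,0,0,0,1],[0,0,0,0,0,0,1]]

```text
time_s: 3.72
tcp_pos: [0.4587, -0.2103, 0.2513]
ee_rot: [[0.012, -0.474, -0.88], [0.004, -0.88, 0.474], [-1.0, -0.009, -0.009]]
wrist_force: [0.7, 0.2, -0.1]
gripper_width: 0.997
```

```bash
cat >> h.py <<'E'
def rect(q):
    r_=cv2.minAreaRect((q[:,:2]*1000).astype(np.float32)); return np.round(r_[0],1),np.round(r_[1],1),round(r_[2],1)
def st():
    s=r.sense(); R=s["ee_rot"]; print("t",round(s["time_s"],2),"tcp",np.round(s["tcp_pos"],4),"x",np.round(R[:,0],4),"jaw yaw",round(np.degrees(np.arctan2(R[1,1],R[0,1])),2),"f",np.round(s["wrist_force"],1),"w",round(s["gripper_width"]*87,1),"j",np.round(s["joints"],1))
E
python3 - <<'E'
from h import *
st(); c=viewer.camera_params("wrist"); p,d=viewer.capture("wrist"); cv2.imwrite("pics/b.png",p[:,:,::-1]); P=cloud(c,d)
x=spotter.trace("wrist","thumbturn_cylinder"); 
for k in x[:2]: q=P[k["mask"]&(d>0)]; print(k["conf"],k["centre"],np.median(q,0))
roi=(abs(P[...,0]-.458)<.08)&(abs(P[...,1]+.2)<.08)
for lo,hi in [(.036,.1),(.046,.1),(.056,.1),(.066,.078),(.084,.1)]:
    m=roi&(P[...,2]>lo)&(P[...,2]<hi); 
    if m.sum()>5: print(lo,m.sum(),rect(P[m]),np.percentile(P[m][:,2],[5,50,95]))
E
```

```text
t 3.73 tcp [ 0.4587 -0.2103  0.2513] x [ 0.0119  0.004  -0.9999] jaw yaw -118.3 f [ 0.7  0.2 -0.1] w 86.7 j [ -6.3  12.2 -19.8  -0.4 -57.3  68.2]
0.56 [241.6, 199.1] [ 0.45976243 -0.20222821  0.07034218]
0.56 [93.4, 257.9] [ 0.45424592 -0.0051075   0.00392404]
0.036 6507 (array([ 457.8, -199.6]), array([94. , 64.5]), 76.2) [0.03891877 0.04964338 0.0890103 ]
0.046 4700 (array([ 456.8, -199.3]), array([78.2, 54.3]), 76.9) [0.04802201 0.05059735 0.08941151]
0.056 2104 (array([ 457.7, -199.6]), array([45.1, 43.8]), 63.1) [0.06121451 0.06965768 0.08994104]
0.066 967 (array([ 458. , -200.5]), array([37.7, 36. ]), 58.9) [0.068037   0.06967965 0.0713976 ]
0.084 531 (array([ 457.5, -199.9]), array([11.4, 29.7]), 61.5) [0.08674547 0.08927448 0.09056174]
```

View pics/b.png

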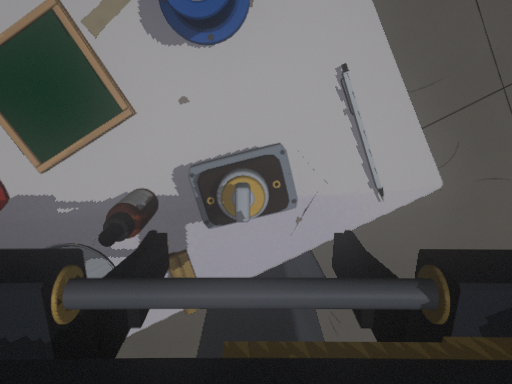

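The stack is at (242,195) in the picture, with the thumb-turn lined up with the jaws. Next I level the tool and centre it.

Request:
move_arm:
  series:
    - [[-0.03,0.09,0,-0.02,0.17,-0.4,1],[0,0,0,0,0,-0.4,1],[0,0,0,0,0,-0.2,1],[0,0,0,0,0,0,1],[0,0,0,0,0,0,1]]

```text
time_s: 4.45
tcp_pos: [0.4596, -0.1946, 0.193]
ee_rot: [[0.006, -0.464, -0.886], [-0.001, -0.886, 0.464], [-1.0, -0.001, -0.006]]
wrist_force: [-0.7, 0.2, -0.3]
gripper_width: 1.0
```

```bash
python3 -c "
from h import *
st()"
```

```text
t 4.45 tcp [ 0.4596 -0.1946  0.193 ] x [ 0.0055 -0.0014 -1.    ] jaw yaw -117.66 f [-0.7  0.2 -0.3] w 87.0 j [ -4.2  15.6 -25.1   0.1 -49.   66.5]
```

Request:
move_arm:
  series:
    - [[0.01,0.04,-0.08,-0.03,-0.09,-0.2,1],[0,0,0,0,0,-0.1,1],[0,0,0,0,0,0,1]]

```text
time_s: 4.82
tcp_pos: [0.4583, -0.2006, 0.175]
ee_rot: [[0.002, -0.475, -0.88], [-0.0, -0.88, 0.475], [-1.0, -0.001, -0.002]]
wrist_force: [0.5, -0.0, 0.2]
gripper_width: 1.002
```

```bash
python3 -c "
from h import *
st()"
```

```text
t 4.83 tcp [ 0.4583 -0.2006  0.175 ] x [ 2.1e-03 -3.0e-04 -1.0e+00] jaw yaw -118.36 f [ 0.5 -0.   0.2] w 87.2 j [ -5.   17.1 -26.1   0.  -46.7  66.6]
```

Request:
move_arm:
  series:
    - [[0,0.01,0,-0.01,0.01,-0.25,1],[0,0,0,0,0,-0.2,1],[0,0,0,0,0,-0.07,1],[0,0,0,0,0,0,1]]

```text
time_s: 5.32
tcp_pos: [0.4573, -0.2001, 0.1411]
ee_rot: [[-0.001, -0.475, -0.88], [-0.0, -0.88, 0.475], [-1.0, 0.0, 0.001]]
wrist_force: [-0.1, 0.1, -0.1]
gripper_width: 1.0
```

```bash
python3 -c "
from h import *
st()"
```

```text
t 5.33 tcp [ 0.4573 -0.2001  0.1411] x [-7.e-04 -2.e-04 -1.e+00] jaw yaw -118.38 f [-0.1  0.1 -0.1] w 87.0 j [ -4.9  19.8 -28.3   0.  -41.9  66.6]
```

Request:
move_arm:
  series:
    - [[0,0,0,0,0,0.025,0.5],[0,0,0,0,0,0,0.2],[0,0,0,0,0,0,0],[0,0,0,0,0,0,0],[0,0,0,0,0,0,0],[0,0,0,0,0,0,0],[0,0,0,0,0,0,0]]

```text
time_s: 6.2
tcp_pos: [0.458, -0.2001, 0.1438]
ee_rot: [[0.002, -0.475, -0.88], [-0.001, -0.88, 0.475], [-1.0, -0.0, -0.002]]
wrist_force: [0.6, -0.2, -0.4]
gripper_width: 0.288
```

```bash
python3 -c "
from h import *
st()"
```

```text
t 6.2 tcp [ 0.458  -0.2001  0.1438] x [ 2.1e-03 -6.0e-04 -1.0e+00] jaw yaw -118.36 f [ 0.6 -0.2 -0.4] w 25.0 j [ -4.9  19.6 -28.2   0.  -42.1  66.6]
```

Request:
move_arm:
  series:
    - [[0,0,0,0,0,0,0],[0,0,0,0,0,0,0],[0,0,0,0,0,0,0],[0,0,0,0,0,0,0]]

```text
time_s: 6.7
tcp_pos: [0.458, -0.2002, 0.1438]
ee_rot: [[0.002, -0.475, -0.88], [-0.001, -0.88, 0.475], [-1.0, -0.0, -0.002]]
wrist_force: [0.2, -0.0, 0.6]
gripper_width: 0.137
```

```bash
python3 -c "
from h import *
st()"
```

```text
t 6.7 tcp [ 0.458  -0.2002  0.1438] x [ 1.9e-03 -7.0e-04 -1.0e+00] jaw yaw -118.36 f [ 0.2 -0.   0.6] w 11.9 j [ -4.9  19.6 -28.2   0.  -42.1  66.6]
```

Gripped at 12 mm. Now lifting straight up.

Request:
move_arm:
  series:
    - [[0,0,0,0,0,0.1,0],[0,0,0,0,0,0.2,0],[0,0,0,0,0,0.2,0],[0,0,0,0,0,0.25,0],[0,0,0,0,0,0.3,0],[0,0,0,0,0,0.3,0],[0,0,0,0,0,0.3,0],[0,0,0,0,0,0.2,0],[0,0,0,0,0,0,0]]

```text
time_s: 7.82
tcp_pos: [0.4564, -0.1997, 0.2628]
ee_rot: [[0.004, -0.476, -0.88], [0.0, -0.88, 0.476], [-1.0, -0.002, -0.003]]
wrist_force: [0.0, 0.7, -1.6]
gripper_width: 0.136
```

Run:
```python
from h import *
st()
p,d=viewer.capture("side"); cv2.imwrite("pics/c.png",cv2.resize(p[110:320,130:400][:,:,::-1],None,fx=2.8,fy=2.8))
```

```text
t 7.83 tcp [ 0.4564 -0.1997  0.2628] x [ 3.8e-03  4.0e-04 -1.0e+00] jaw yaw -118.41 f [ 0.   0.7 -1.6] w 11.8 j [ -4.9  11.1 -19.6  -0.  -59.1  66.5]
```

View pics/c.png

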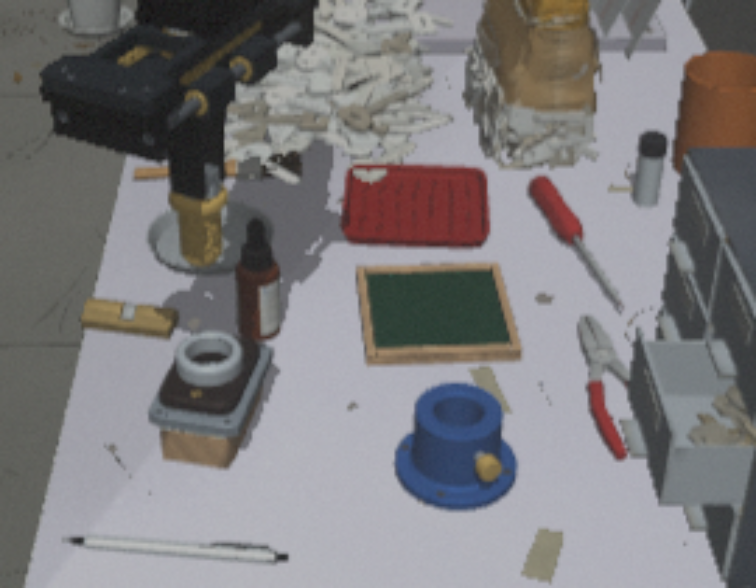

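Request:
move_arm:
  series:
    - [[0,0,0,0.4,-0.12,0,0],[0,0,0,0.6,-0.18,0,0],[0,0,0,0.6,-0.18,0,0],[0,0,0,0.6,-0.18,0,0],[0,0,0,0.3,-0.09,0,0],[0,0,0,0,0,0,0],[0,0,0,0,0,0,0]]

```text
time_s: 8.75
tcp_pos: [0.6064, -0.2447, 0.2527]
ee_rot: [[-0.014, -0.477, -0.879], [0.006, -0.879, 0.477], [-1.0, 0.002, 0.015]]
wrist_force: [0.2, 0.5, -1.9]
gripper_width: 0.138
```

Run:
```python
from h import *
st(); c=viewer.camera_params("wrist"); p,d=viewer.capture("wrist"); cv2.imwrite("pics/d.png",p[:,:,::-1]); P=cloud(c,d)
for lo,hi in [(.047,.058)]:
    m=(abs(P[...,0]-.624)<.045)&(abs(P[...,1]+.25)<.045)&(P[...,2]>lo)&(P[...,2]<hi); q=P[m]
    print(m.sum(),rect(q),cv2.minEnclosingCircle((q[:,:2]*1000).astype(np.float32)),np.percentile(q[:,2],[5,50,95]))
    h=cv2.convexHull((q[:,:2]*1000).astype(np.float32)); print(cv2.fitEllipse(h))
```

```text
t 8.75 tcp [ 0.6064 -0.2447  0.2527] x [-0.0143  0.006  -0.9999] jaw yaw -118.49 f [ 0.2  0.5 -1.9] w 12.0 j [ -7.9  26.8   2.3  -0.3 -66.4  69.5]
2329 (array([ 623.5, -249.4]), array([57.4, 57.2]), 18.3) ((623.2208251953125, -249.37490844726562), 29.018869400024414) [0.04982681 0.0515163  0.05279282]
((623.2837524414062, -249.35426330566406), (57.5145263671875, 57.75756072998047), 55.153648376464844)
```

View pics/d.png

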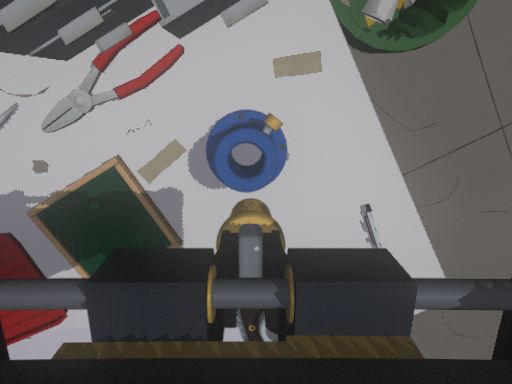

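Stand mouth is at (247,157), which gives (0.6235,-0.2496) and agrees with the top camera within 1 mm. The cylinder hangs straight in the jaws.

Request:
move_arm:
  series:
    - [[-0.04,-0.1,0,0.27,-0.08,-0.3,0],[0,0,0,0,0,-0.3,0],[0,0,0,0,0,-0.15,0],[0,0,0,0,0,0,0],[0,0,0,0,0,0,0]]

```text
time_s: 9.43
tcp_pos: [0.6205, -0.2489, 0.2094]
ee_rot: [[0.002, -0.476, -0.879], [-0.0, -0.879, 0.476], [-1.0, -0.001, -0.002]]
wrist_force: [-0.1, -0.4, -0.9]
gripper_width: 0.131
```

```bash
python3 -c "
from h import *
st()"
```

```text
t 9.43 tcp [ 0.6205 -0.2489  0.2094] x [ 2.1e-03 -2.0e-04 -1.0e+00] jaw yaw -118.45 f [-0.1 -0.4 -0.9] w 11.4 j [ -8.   29.7   0.6  -0.  -60.8  69.6]
```

Request:
move_arm:
  series:
    - [[0,0.01,0,0.05,-0.01,-0.2,0],[0,0,0,0,0,-0.15,0],[0,0,0,0,0,0,0],[0,0,0,0,0,0,0]]

```text
time_s: 9.93
tcp_pos: [0.624, -0.2495, 0.188]
ee_rot: [[0.002, -0.476, -0.879], [-0.001, -0.879, 0.476], [-1.0, -0.001, -0.002]]
wrist_force: [0.2, 0.8, -1.6]
gripper_width: 0.13
```

Run:
```python
from h import *
st()
p,d=viewer.capture("side"); cv2.imwrite("pics/e.png",cv2.resize(p[130:320,200:400][:,:,::-1],None,fx=3,fy=3))
```

```text
t 9.93 tcp [ 0.624  -0.2495  0.188 ] x [ 2.3e-03 -5.0e-04 -1.0e+00] jaw yaw -118.44 f [ 0.2  0.8 -1.6] w 11.3 j [ -8.   31.1  -0.2   0.  -58.5  69.6]
```

View pics/e.png

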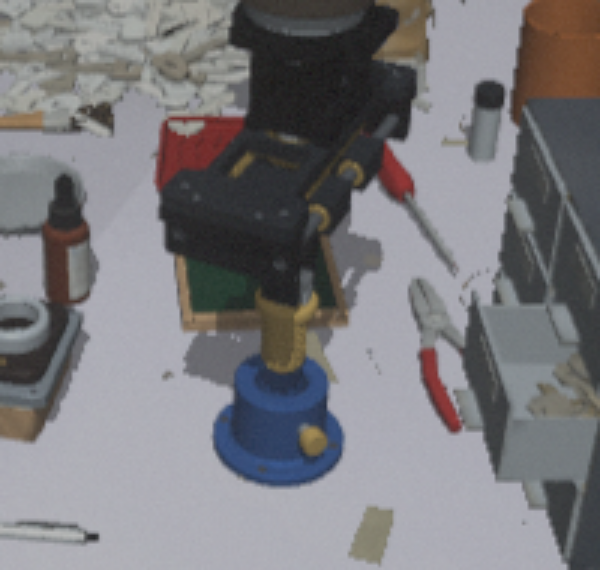

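Request:
move_arm:
  series:
    - [[0,0,0,0,0,-0.15,0],[0,0,0,0,0,-0.15,0],[0,0,0,0,0,-0.15,0],[0,0,0,0,0,-0.15,0],[0,0,0,0,0,-0.1,0],[0,0,0,0,0,0,0]]

```text
time_s: 10.72
tcp_pos: [0.6236, -0.2494, 0.1424]
ee_rot: [[0.001, -0.476, -0.879], [-0.0, -0.879, 0.476], [-1.0, -0.0, -0.001]]
wrist_force: [-0.5, -0.3, -1.1]
gripper_width: 0.137
```

```bash
python3 -c "
from h import *
st()"
```

```text
t 10.72 tcp [ 0.6236 -0.2494  0.1424] x [ 1.1e-03 -2.0e-04 -1.0e+00] jaw yaw -118.46 f [-0.5 -0.3 -1.1] w 11.9 j [ -8.   33.7  -2.9   0.  -53.3  69.6]
```

Free descent with no contact so far. Lowering the rest of the way.

Request:
move_arm:
  series:
    - [[0,0,0,0,0,-0.06,0],[0,0,0,0,0,-0.05,0],[0,0,0,0,0,-0.04,0],[0,0,0,0,0,-0.02,0],[0,0,0,0,0,0,0]]

```text
time_s: 11.35
tcp_pos: [0.6241, -0.2496, 0.1325]
ee_rot: [[0.003, -0.476, -0.879], [-0.001, -0.879, 0.476], [-1.0, -0.001, -0.003]]
wrist_force: [-0.2, -0.8, -2.6]
gripper_width: 0.136
```

```bash
python3 -c "
from h import *
st()"
```

```text
t 11.35 tcp [ 0.6241 -0.2496  0.1325] x [ 3.1e-03 -7.0e-04 -1.0e+00] jaw yaw -118.45 f [-0.2 -0.8 -2.6] w 11.9 j [ -8.   34.3  -3.4   0.  -52.1  69.6]
```

Request:
move_arm:
  series:
    - [[0,0,0,0,0,-0.02,0],[0,0,0,0,0,0,0],[0,0,0,0,0,0,0.4],[0,0,0,0,0,0,0.4],[0,0,0,0,0,0,0.4],[0,0,0,0,0,0,0.4]]

```text
time_s: 12.1
tcp_pos: [0.6254, -0.2501, 0.1336]
ee_rot: [[0.007, -0.476, -0.88], [-0.002, -0.88, 0.476], [-1.0, -0.001, -0.008]]
wrist_force: [0.1, -0.0, 0.2]
gripper_width: 0.387
```

```bash
python3 -c "
from h import *
st()"
```

```text
t 12.1 tcp [ 0.6254 -0.2501  0.1336] x [ 0.0073 -0.0024 -1.    ] jaw yaw -118.4 f [ 0.1 -0.   0.2] w 33.7 j [ -8.   34.3  -3.3   0.1 -52.   69.6]
```

Request:
move_arm:
  series:
    - [[0,0,0,0,0,0.1,0.45],[0.01,0.05,0,0,0,0.2,0.6],[0,0,0,0,0,0.4,1],[0,0,0,0,0,0.5,1],[0,0,0,0,0,0.5,1],[0,0,-0.9,0,0,0.3,1],[0,0,-0.9,-0.3,0.1,0,1],[0,0,-0.9,-0.5,0.15,0,1],[0,0,-0.9,-0.5,0.15,0,1],[0,0,-0.9,-0.5,0.15,0,1],[0,0,-0.9,-0.5,0.15,0,1],[0,0,-0.9,-0.2,0.05,0,1],[0,0,-0.9,-0.1,0,0,1],[0,0,-0.9,0,0,0,1],[0,0,-0.9,0,0,0,1],[0,0,0,0,0,0,1],[0,0,0,0,0,0,1]]

```text
time_s: 14.22
tcp_pos: [0.4657, -0.2045, 0.2751]
ee_rot: [[0.013, -0.976, 0.217], [-0.013, 0.217, 0.976], [-1.0, -0.015, -0.01]]
wrist_force: [1.2, 1.2, -0.9]
gripper_width: 0.999
```

Run:
```python
from h import *
st(); 
p,d=viewer.capture("side"); cv2.imwrite("pics/f.png",cv2.resize(p[150:320,150:400][:,:,::-1],None,fx=3,fy=3))
c=viewer.camera_params("wrist"); p,d=viewer.capture("wrist"); cv2.imwrite("pics/g.png",p[:,:,::-1]); P=cloud(c,d)
roi=(abs(P[...,0]-.458)<.07)&(abs(P[...,1]+.2)<.07)
for lo,hi in [(.036,.1),(.046,.1),(.058,.1)]:
    m=roi&(P[...,2]>lo)&(P[...,2]<hi); 
    if m.sum()>5: print(lo,m.sum(),rect(P[m]),cv2.minEnclosingCircle((P[m][:,:2]*1000).astype(np.float32)),np.percentile(P[m][:,2],[5,50,95]))
```

```text
t 14.22 tcp [ 0.4657 -0.2045  0.2751] x [ 0.0129 -0.0127 -0.9998] jaw yaw 167.47 f [ 1.2  1.2 -0.9] w 86.9 j [ -5.1  11.1 -17.9   0.8 -60.1  -7.8]
0.036 5163 (array([ 458. , -198.9]), array([94.8, 63.8]), 76.5) ((458.0381774902344, -199.3859405517578), 53.08405303955078) [0.03880575 0.04929481 0.06387148]
0.046 3435 (array([ 456.6, -198.8]), array([77.9, 53.4]), 76.8) ((456.5035400390625, -199.12428283691406), 43.214385986328125) [0.04785564 0.05012581 0.06417416]
0.058 979 (array([ 456.5, -198.8]), array([45.3, 44.5]), 77.4) ((456.7496032714844, -198.85752868652344), 22.95586395263672) [0.06009488 0.06325132 0.06469639]
```

View pics/f.png

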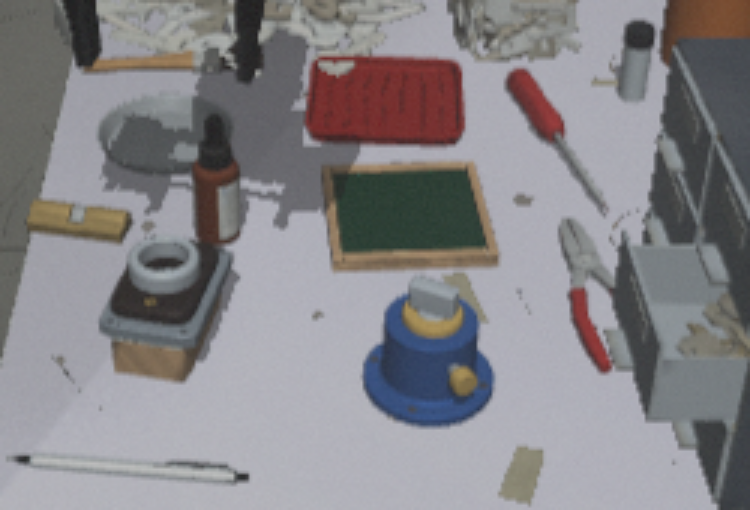

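View pics/g.png

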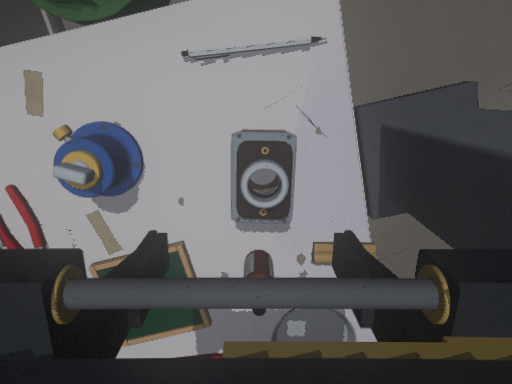

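The cylinder's head sits on the stand's rim and the rest of the stack is undisturbed. Collar at (264,184) in the wrist picture, which gives (0.457,-0.199). Going for the collar.

Request:
move_arm:
  series:
    - [[0.09,0.09,0,-0.12,0.06,-0.4,1],[0,0,0,0,0,-0.5,1],[0,0,0,0,0,-0.3,1],[0,0,0,0,0,-0.1,1],[0,0,0,0,0,0,1],[0,0,0,0,0,0,1]]

```text
time_s: 15.08
tcp_pos: [0.4596, -0.2012, 0.1967]
ee_rot: [[0.003, -0.977, 0.213], [-0.001, 0.213, 0.977], [-1.0, -0.004, -0.0]]
wrist_force: [-0.2, 0.1, 0.6]
gripper_width: 0.999
```

```bash
python3 -c "
from h import *
st()"
```

```text
t 15.07 tcp [ 0.4596 -0.2012  0.1967] x [ 3.5e-03 -9.0e-04 -1.0e+00] jaw yaw 167.69 f [-0.2  0.1  0.6] w 86.9 j [ -5.   15.6 -24.5   0.  -49.8  -7.3]
```

Request:
move_arm:
  series:
    - [[0,0.02,-0.1,-0.04,0.03,-0.3,0.8],[0,0,0,0,0,-0.4,0.8],[0,0,0,0,0,-0.3,0.8],[0,0,0,0,0,-0.1,0.8],[0,0,0,0,0,0,0.8]]

```text
time_s: 15.7
tcp_pos: [0.4605, -0.1998, 0.1339]
ee_rot: [[0.012, -0.974, 0.226], [-0.003, 0.225, 0.974], [-1.0, -0.012, -0.0]]
wrist_force: [-0.3, -0.5, 0.2]
gripper_width: 0.803
```

```bash
python3 -c "
from h import *
st()"
```

```text
t 15.7 tcp [ 0.4605 -0.1998  0.1339] x [ 0.0117 -0.0029 -0.9999] jaw yaw 166.97 f [-0.3 -0.5  0.2] w 69.8 j [ -4.8  20.4 -28.8   0.2 -40.   -8.3]
```

Request:
move_arm:
  series:
    - [[0.02,0.08,0,-0.05,0,-0.1,0.8],[0,0,0,0,0,-0.05,0.8],[0,0,0,0,0,0,0.8],[0,0,0,0,0,0,0.8]]

```text
time_s: 16.2
tcp_pos: [0.4584, -0.2, 0.1262]
ee_rot: [[0.004, -0.974, 0.225], [-0.001, 0.225, 0.974], [-1.0, -0.004, 0.0]]
wrist_force: [-0.2, 0.0, 0.3]
gripper_width: 0.796
```

```bash
python3 -c "
from h import *
st()"
```

```text
t 16.2 tcp [ 0.4584 -0.2     0.1262] x [ 3.8e-03 -5.0e-04 -1.0e+00] jaw yaw 166.99 f [-0.2  0.   0.3] w 69.3 j [ -4.9  21.1 -29.2   0.  -39.5  -8.1]
```

Request:
move_arm:
  series:
    - [[0,0.03,0,-0.02,0.01,-0.05,0.8],[0,0,0,0,0,-0.01,0.8],[0,0,0,0,0,0,0.8],[0,0,0,0,0,0,0.6],[0,0,0,0,0,0,0.4],[0,0,0,0,0,0,0.2],[0,0,0,0,0,0,0],[0,0,0,0,0,0,0],[0,0,0,0,0,0,0]]

```text
time_s: 17.32
tcp_pos: [0.4573, -0.1994, 0.1226]
ee_rot: [[-0.0, -0.974, 0.225], [-0.001, 0.225, 0.974], [-1.0, 0.0, -0.001]]
wrist_force: [-0.2, 0.4, -0.5]
gripper_width: 0.519
```

```bash
python3 -c "
from h import *
st()"
```

```text
t 17.32 tcp [ 0.4573 -0.1994  0.1226] x [-2.e-04 -6.e-04 -1.e+00] jaw yaw 166.99 f [-0.2  0.4 -0.5] w 45.1 j [ -4.9  21.4 -29.5   0.1 -39.1  -8.2]
```

Request:
move_arm:
  series:
    - [[0,0,0,0,0,0,0],[0,0,0,0,0,0.1,0],[0,0,0,0,0,0.3,0],[0,0,0,0,0,0.5,0],[0,0,0,0,0,0.5,0],[0,0,0,0,0,0.2,0],[0,0,0,0,0,0,0]]

```text
time_s: 18.2
tcp_pos: [0.4558, -0.1991, 0.2213]
ee_rot: [[-0.003, -0.974, 0.226], [0.0, 0.226, 0.974], [-1.0, 0.003, -0.0]]
wrist_force: [-0.2, 1.0, -1.2]
gripper_width: 0.521
```

Run:
```python
from h import *
st()
p,d=viewer.capture("side"); cv2.imwrite("pics/i.png",cv2.resize(p[110:300,130:370][:,:,::-1],None,fx=3,fy=3))
```

```text
t 18.2 tcp [ 0.4558 -0.1991  0.2213] x [-2.9e-03  3.0e-04 -1.0e+00] jaw yaw 166.95 f [-0.2  1.  -1.2] w 45.3 j [ -4.9  13.6 -23.   -0.  -53.6  -8.2]
```

View pics/i.png

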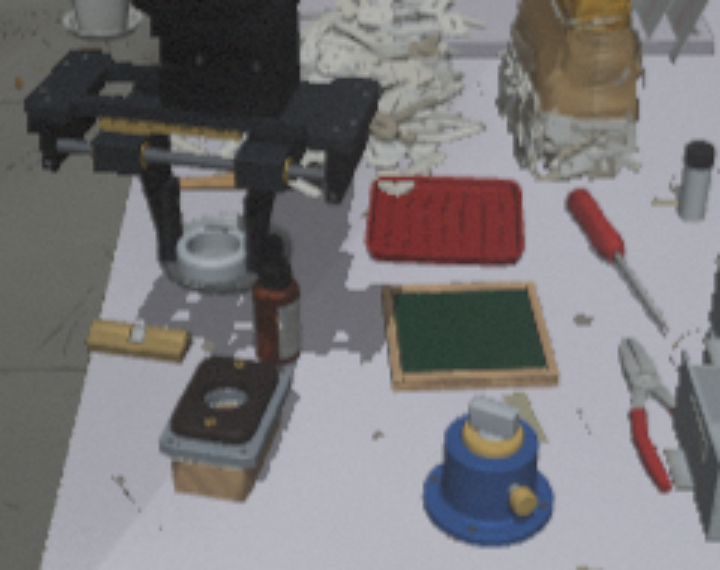

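Request:
move_arm:
  series:
    - [[0,0,0,-0.02,0.3,0,0],[0,0,0,-0.05,0.7,0,0],[0,0,0,-0.05,0.8,0,0],[0,0,0,-0.05,0.8,0,0],[0,0,0,-0.05,0.7,0,0],[0,0,0,-0.02,0.3,0,0],[0,0,0,0,0,0,0],[0,0,0,0,0,0,0]]

```text
time_s: 19.25
tcp_pos: [0.4353, 0.022, 0.2102]
ee_rot: [[-0.025, -0.973, 0.229], [-0.003, 0.229, 0.973], [-1.0, 0.024, -0.008]]
wrist_force: [-0.1, -0.2, -1.2]
gripper_width: 0.521
```

```bash
python3 -c "
from h import *
st()"
```

```text
t 19.25 tcp [0.4353 0.022  0.2102] x [-0.0248 -0.0027 -0.9997] jaw yaw 166.74 f [-0.1 -0.2 -1.2] w 45.3 j [ 24.2   9.1 -30.8  -0.6 -51.5 -37. ]
```

Request:
move_arm:
  series:
    - [[0.02,-0.18,0,0.1,0.03,-0.3,0],[0,0,0,0,0,-0.5,0],[0,0,0,0,0,-0.4,0],[0,0,0,0,0,-0.1,0],[0,0,0,0,0,0,0],[0,0,0,0,0,0,0]]

```text
time_s: 20.0
tcp_pos: [0.4422, 0.0197, 0.1302]
ee_rot: [[0.002, -0.972, 0.236], [-0.0, 0.236, 0.972], [-1.0, -0.002, -0.0]]
wrist_force: [0.2, -0.5, -0.9]
gripper_width: 0.519
```

```bash
python3 -c "
from h import *
st()"
```

```text
t 20.0 tcp [0.4422 0.0197 0.1302] x [ 1.5e-03 -4.0e-04 -1.0e+00] jaw yaw 166.35 f [ 0.2 -0.5 -0.9] w 45.1 j [ 23.8  16.2 -36.7   0.1 -37.1 -37.5]
```

Request:
move_arm:
  series:
    - [[0,0,0,-0.01,0.06,-0.2,0],[0,0,0,0,0,-0.3,0],[0,0,0,0,0,-0.2,0],[0,0,0,0,0,-0.05,0],[0,0,0,0,0,0,0]]

```text
time_s: 20.62
tcp_pos: [0.4428, 0.0245, 0.0847]
ee_rot: [[0.006, -0.972, 0.235], [0.002, 0.235, 0.972], [-1.0, -0.006, 0.003]]
wrist_force: [0.2, 0.4, -0.5]
gripper_width: 0.524
```

```bash
python3 -c "
from h import *
st()"
```

```text
t 20.62 tcp [0.4428 0.0245 0.0847] x [ 0.0065  0.0016 -1.    ] jaw yaw 166.39 f [ 0.2  0.4 -0.5] w 45.6 j [ 24.3  21.1 -39.3   0.1 -29.3 -38.1]
```

Request:
move_arm:
  series:
    - [[-0.01,0.04,0,-0.02,0,-0.07,0],[0,0,0,0,0,-0.04,0],[0,0,0,0,0,-0.02,0],[0,0,0,0,0,0,0]]

```text
time_s: 21.12
tcp_pos: [0.4422, 0.0248, 0.0773]
ee_rot: [[0.003, -0.972, 0.235], [0.001, 0.235, 0.972], [-1.0, -0.003, 0.002]]
wrist_force: [0.3, 0.6, -0.3]
gripper_width: 0.519
```

```bash
python3 -c "
from h import *
st()"
```

```text
t 21.12 tcp [0.4422 0.0248 0.0773] x [ 0.0029  0.0011 -1.    ] jaw yaw 166.4 f [ 0.3  0.6 -0.3] w 45.1 j [ 24.4  21.9 -39.6   0.  -28.3 -38. ]
```

Request:
move_arm:
  series:
    - [[0,0.01,0,0,0,-0.02,0],[0,0,0,0,0,0,0],[0,0,0,0,0,0,0.6],[0,0,0,0,0,0,0.6],[0,0,0,0,0,0,0.6],[0,0,0,0,0,0.1,0.6],[0,0,0,0,0,0.3,0.6],[0,0,0,0,0,0.5,0.8],[0,0,0,0,0,0.7,1],[0,0,0,0,0,0.5,1],[0,0,0,0,0,0.2,1],[0,0,0,0,0,0,1]]

```text
time_s: 22.62
tcp_pos: [0.4415, 0.0244, 0.2199]
ee_rot: [[0.002, -0.972, 0.235], [0.001, 0.235, 0.972], [-1.0, -0.002, 0.002]]
wrist_force: [0.2, -1.1, 0.2]
gripper_width: 0.987
```

Run:
```python
from h import *
st(); c=viewer.camera_params("wrist"); p,d=viewer.capture("wrist"); cv2.imwrite("pics/j.png",p[:,:,::-1]); P=cloud(c,d)
x=spotter.trace("wrist","trim_collar")
for k in x[:2]: q=P[k["mask"]&(d>0)]; print(k["conf"],k["centre"],rect(q),np.percentile(q[:,2],[5,50,95]))
```

```text
t 22.62 tcp [0.4415 0.0244 0.2199] x [ 0.0022  0.0013 -1.    ] jaw yaw 166.42 f [ 0.2 -1.1  0.2] w 85.9 j [ 24.3   8.3 -30.2  -0.  -51.3 -37.9]
0.68 [242.9, 169.8] (array([442. ,  25.6]), array([45.7, 47.1]), 54.2) [0.00399953 0.01694353 0.0186043 ]
```

View pics/j.png

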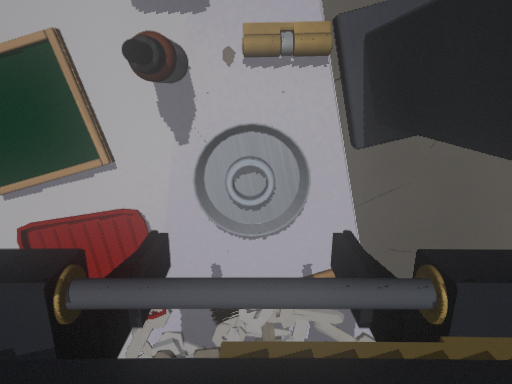

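The collar lies flat in the dish, at (250,181), top at z≈18 mm as expected. Back to the stack for the cover plate.

Request:
move_arm:
  series:
    - [[0,0,0,0.03,-0.3,0.1,1],[0,0,0,0.05,-0.7,0.1,1],[0,0,0,0.05,-0.8,0,1],[0,0,0,0.05,-0.8,0,1],[0,0,0,0.05,-0.7,0,1],[0,0,0,0.02,-0.3,0,1],[0,0,0,0,0,0,1],[0,0,0,0,0,0,1]]

```text
time_s: 23.72
tcp_pos: [0.4515, -0.1977, 0.2182]
ee_rot: [[-0.026, -0.972, 0.234], [0.0, 0.234, 0.972], [-1.0, 0.026, -0.006]]
wrist_force: [0.4, 0.9, -0.3]
gripper_width: 0.996
```

Run:
```python
from h import *
st(); c=viewer.camera_params("wrist"); p,d=viewer.capture("wrist"); cv2.imwrite("pics/k.png",p[:,:,::-1]); P=cloud(c,d)
roi=(abs(P[...,0]-.458)<.07)&(abs(P[...,1]+.2)<.07)
for lo,hi in [(.036,.1),(.046,.1)]:
    m=roi&(P[...,2]>lo)&(P[...,2]<hi); 
    if m.sum()>5: print(lo,m.sum(),rect(P[m]),np.percentile(P[m][:,2],[5,50,95]))
```

```text
t 23.73 tcp [ 0.4515 -0.1977  0.2182] x [-2.640e-02  2.000e-04 -9.997e-01] jaw yaw 166.47 f [ 0.4  0.9 -0.3] w 86.7 j [ -4.7  13.9 -23.2   0.1 -54.4  -8.9]
0.036 7199 (array([ 458. , -199.4]), array([94.2, 64.1]), 76.3) [0.03888189 0.04908894 0.05069802]
0.046 4792 (array([ 456.9, -198.9]), array([78.5, 54. ]), 76.2) [0.04781101 0.04964121 0.05081552]
```

View pics/k.png

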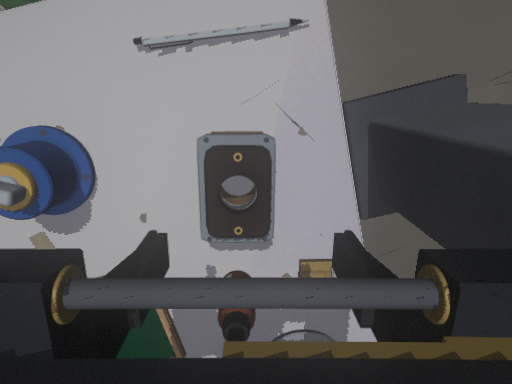

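Request:
move_arm:
  series:
    - [[0,-0.19,-0.02,0.09,-0.02,-0.3,1],[0,0,0,0,0,-0.5,1],[0,0,0,0,0,-0.3,1],[0,0,0,0,0,-0.1,1],[0,0,0,0,0,0,1],[0,0,0,0,0,0,1]]

```text
time_s: 24.52
tcp_pos: [0.4583, -0.1945, 0.1455]
ee_rot: [[0.004, -0.974, 0.228], [-0.0, 0.228, 0.974], [-1.0, -0.004, 0.001]]
wrist_force: [-0.2, -0.1, 0.1]
gripper_width: 1.001
```

```bash
python3 -c "
from h import *
st()"
```

```text
t 24.52 tcp [ 0.4583 -0.1945  0.1455] x [ 3.8e-03 -1.0e-04 -1.0e+00] jaw yaw 166.79 f [-0.2 -0.1  0.1] w 87.1 j [ -4.3  19.3 -28.4  -0.  -42.2  -8.9]
```

Request:
move_arm:
  series:
    - [[0,0.03,-0.06,-0.02,-0.08,-0.2,0.85],[0,0,0,0,0,-0.2,0.85],[0,0,0,0,0,-0.06,0.85],[0,0,0,0,0,0,0.85],[0,0,0,0,0,0,0.85]]

```text
time_s: 25.15
tcp_pos: [0.4574, -0.1999, 0.1168]
ee_rot: [[0.001, -0.971, 0.237], [-0.0, 0.237, 0.971], [-1.0, -0.001, -0.0]]
wrist_force: [0.4, -0.5, -0.3]
gripper_width: 0.846
```

```bash
python3 -c "
from h import *
st()"
```

```text
t 25.15 tcp [ 0.4574 -0.1999  0.1168] x [ 1.e-03 -4.e-04 -1.e+00] jaw yaw 166.26 f [ 0.4 -0.5 -0.3] w 73.6 j [ -4.9  21.9 -29.8   0.  -38.2  -8.8]
```

Request:
move_arm:
  series:
    - [[0,0,0,0,0.01,-0.06,0.85],[0,0,0,0,0,-0.01,0.85],[0,0,0,0,0,0,0.85]]

```text
time_s: 25.52
tcp_pos: [0.4577, -0.1992, 0.1128]
ee_rot: [[0.002, -0.971, 0.237], [-0.0, 0.237, 0.971], [-1.0, -0.002, 0.0]]
wrist_force: [-0.4, -0.2, -0.0]
gripper_width: 0.849
```

```bash
python3 -c "
from h import *
st()"
```

```text
t 25.52 tcp [ 0.4577 -0.1992  0.1128] x [ 2.2e-03 -5.0e-04 -1.0e+00] jaw yaw 166.28 f [-0.4 -0.2 -0. ] w 73.8 j [ -4.8  22.3 -30.    0.  -37.6  -8.9]
```

Request:
move_arm:
  series:
    - [[0,0.01,0,-0.01,0,0,0.7],[0,0,0,0,0,0,0.5],[0,0,0,0,0,0,0.3],[0,0,0,0,0,0,0],[0,0,0,0,0,0,0],[0,0,0,0,0,0,0],[0,0,0,0,0,0,0]]

```text
time_s: 26.4
tcp_pos: [0.4571, -0.1992, 0.113]
ee_rot: [[0.001, -0.971, 0.237], [-0.001, 0.237, 0.971], [-1.0, -0.001, -0.0]]
wrist_force: [0.2, -0.7, 0.4]
gripper_width: 0.614
```

```bash
python3 -c "
from h import *
st()"
```

```text
t 26.4 tcp [ 0.4571 -0.1992  0.113 ] x [ 1.2e-03 -5.0e-04 -1.0e+00] jaw yaw 166.28 f [ 0.2 -0.7  0.4] w 53.4 j [ -4.8  22.3 -30.    0.  -37.6  -8.9]
```

Grip at 53.4 mm, as it should be for the 54 mm plate. Lifting.

Request:
move_arm:
  series:
    - [[0,0,0,0,0,0.05,0],[0,0,0,0,0,0.1,0],[0,0,0,0,0,0.3,0],[0,0,0,0,0,0.5,0],[0,0,0,0,0,0.5,0],[0,0,0,0,0,0.2,0],[0,0,0,0,0,0,0]]

```text
time_s: 27.28
tcp_pos: [0.4553, -0.1988, 0.2149]
ee_rot: [[-0.002, -0.971, 0.238], [0.001, 0.238, 0.971], [-1.0, 0.002, 0.0]]
wrist_force: [-0.8, 0.6, -1.0]
gripper_width: 0.611
```

Run:
```python
from h import *
st()
p,d=viewer.capture("side"); cv2.imwrite("pics/l.png",cv2.resize(p[110:300,130:370][:,:,::-1],None,fx=3,fy=3))
```

```text
t 27.27 tcp [ 0.4553 -0.1988  0.2149] x [-1.8e-03  7.0e-04 -1.0e+00] jaw yaw 166.22 f [-0.8  0.6 -1. ] w 53.1 j [ -4.8  14.  -23.6  -0.  -52.6  -8.9]
```

View pics/l.png

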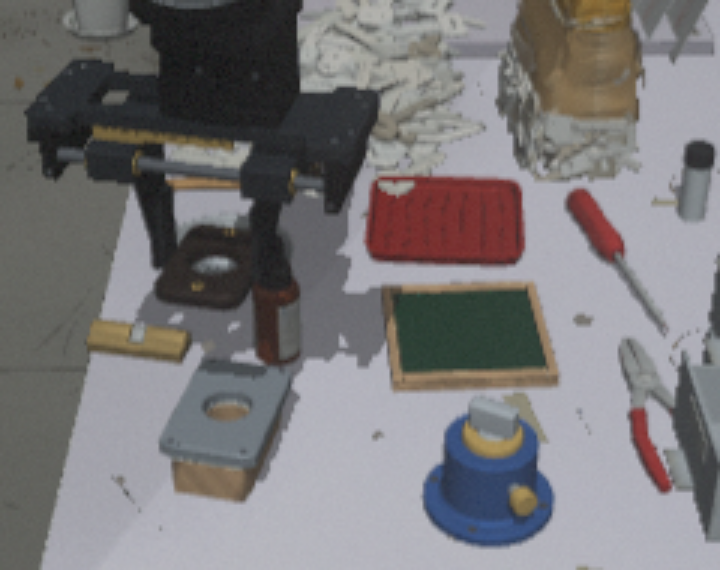

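Request:
move_arm:
  series:
    - [[0,0,0.4,0.3,0.22,0.1,0],[0,0,0.4,0.6,0.43,0.1,0],[0,0,0.4,0.7,0.5,0,0],[0,0,0.4,0.6,0.43,0,0],[0,0,0.4,0.4,0.29,0,0],[0,0,0,0.2,0.14,0,0],[0,0,0,0,0,0,0],[0,0,0,0,0,0,0]]

```text
time_s: 28.32
tcp_pos: [0.6282, -0.0704, 0.2179]
ee_rot: [[-0.018, -0.998, -0.054], [-0.002, -0.054, 0.999], [-1.0, 0.018, -0.001]]
wrist_force: [-0.5, -0.0, -1.2]
gripper_width: 0.617
```

Run:
```python
from h import *
st(); c=viewer.camera_params("wrist"); p,d=viewer.capture("wrist"); cv2.imwrite("pics/m.png",p[:,:,::-1]); P=cloud(c,d)
m=(abs(P[...,0]-.623)<.07)&(abs(P[...,1]+.078)<.07)&(P[...,2]>.0105)&(P[...,2]<.02); print(m.sum(),rect(P[m]))
```

```text
t 28.32 tcp [ 0.6282 -0.0704  0.2179] x [-0.0179 -0.0016 -0.9998] jaw yaw -176.89 f [-0.5 -0.  -1.2] w 53.7 j [  8.2  26.4  -3.7  -0.1 -60.9  -5.1]
2822 (array([622. , -76.5]), array([115.6, 116.6]), 2.5)
```

View pics/m.png

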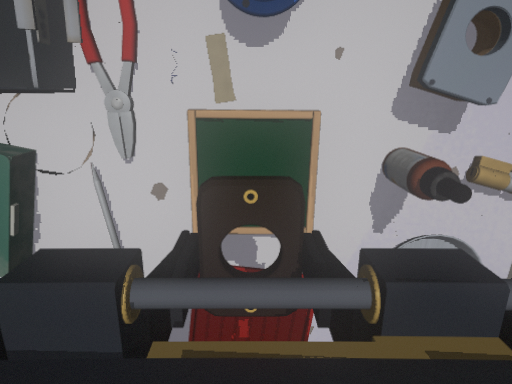

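Request:
move_arm:
  series:
    - [[0.01,-0.13,-0.08,-0.1,-0.11,-0.3,0],[0,0,0,0,0,-0.5,0],[0,0,0,0,0,-0.4,0],[0,0,0,0,0,-0.15,0],[0,0,0,0,0,0,0],[0,0,0,0,0,0,0]]

```text
time_s: 29.12
tcp_pos: [0.6197, -0.0813, 0.1397]
ee_rot: [[0.007, -0.999, -0.037], [-0.0, -0.037, 0.999], [-1.0, -0.007, -0.0]]
wrist_force: [0.4, -0.1, -2.2]
gripper_width: 0.615
```

```bash
python3 -c "
from h import *
st()"
```

```text
t 29.12 tcp [ 0.6197 -0.0813  0.1397] x [ 6.8e-03 -2.0e-04 -1.0e+00] jaw yaw -177.88 f [ 0.4 -0.1 -2.2] w 53.5 j [  7.4  29.9 -10.6   0.1 -49.1  -5.3]
```

Request:
move_arm:
  series:
    - [[0,0.05,0.03,0.04,0.07,-0.2,0],[0,0,0,0,0,-0.3,0],[0,0,0,0,0,-0.2,0],[0,0,0,0,0,-0.1,0],[0,0,0,0,0,0,0],[0,0,0,0,0,0,0]]

```text
time_s: 29.88
tcp_pos: [0.6244, -0.076, 0.0919]
ee_rot: [[0.005, -0.999, -0.043], [0.0, -0.043, 0.999], [-1.0, -0.005, -0.0]]
wrist_force: [1.0, -0.2, -1.1]
gripper_width: 0.615
```

```bash
python3 -c "
from h import *
st()"
```

```text
t 29.88 tcp [ 0.6244 -0.076   0.0919] x [ 4.9e-03  2.0e-04 -1.0e+00] jaw yaw -177.54 f [ 1.  -0.2 -1.1] w 53.5 j [  7.8  33.6 -12.1   0.  -43.9  -5.4]
```

Request:
move_arm:
  series:
    - [[0,0.03,0,-0.03,-0.01,-0.07,0],[0,0,0,0,0,-0.06,0],[0,0,0,0,0,-0.03,0],[0,0,0,0,0,-0.01,0],[0,0,0,0,0,0,0]]

```text
time_s: 30.5
tcp_pos: [0.6229, -0.0767, 0.082]
ee_rot: [[0.002, -0.999, -0.043], [0.0, -0.043, 0.999], [-1.0, -0.002, 0.0]]
wrist_force: [0.4, 0.7, -0.9]
gripper_width: 0.615
```

```bash
python3 -c "
from h import *
st()"
```

```text
t 30.5 tcp [ 0.6229 -0.0767  0.082 ] x [ 2.4e-03  3.0e-04 -1.0e+00] jaw yaw -177.54 f [ 0.4  0.7 -0.9] w 53.5 j [  7.7  34.3 -12.6   0.  -42.9  -5.3]
```

Request:
move_arm:
  series:
    - [[0,0.01,0,0,0,-0.015,0],[0,0,0,0,0,0,0],[0,0,0,0,0,0,0.7],[0,0,0,0,0,0,0.7],[0,0,0,0,0,0,0.7],[0,0,0,0,0,0.1,0.7],[0,0,0,0,0,0.3,0.7],[0,0,0,0,0,0.5,0.8],[0,0,0,0,0,0.7,1],[0,0,0,0,0,0.5,1],[0,0,0,0,0,0.2,1],[0,0,0,0,0,0,1]]

```text
time_s: 32.0
tcp_pos: [0.6236, -0.0769, 0.2308]
ee_rot: [[0.009, -0.999, -0.044], [0.0, -0.044, 0.999], [-1.0, -0.009, -0.0]]
wrist_force: [-0.6, 0.2, -0.3]
gripper_width: 0.993
```

Run:
```python
from h import *
st(); c=viewer.camera_params("wrist"); p,d=viewer.capture("wrist"); cv2.imwrite("pics/n.png",p[:,:,::-1]); P=cloud(c,d)
m=(abs(P[...,0]-.623)<.045)&(abs(P[...,1]+.078)<.045)&(P[...,2]>.0145)&(P[...,2]<.03); print(m.sum(),rect(P[m]),np.percentile(P[m][:,2],[5,50,95]))
```

```text
t 32.0 tcp [ 0.6236 -0.0769  0.2308] x [ 9.e-03  1.e-04 -1.e+00] jaw yaw -177.49 f [-0.6  0.2 -0.3] w 86.4 j [  7.7  24.8  -4.4   0.1 -60.3  -5.2]
3618 (array([622.9, -76.5]), array([54. , 78.2]), 2.4) [0.01583473 0.01759556 0.01884828]
```

View pics/n.png

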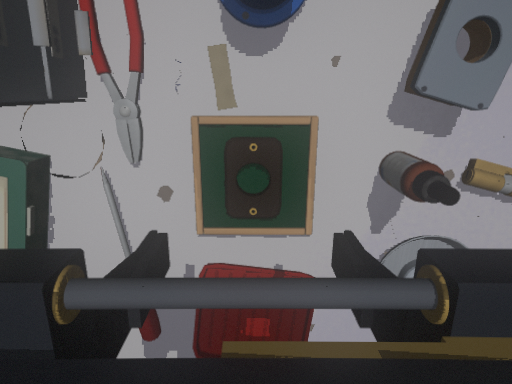

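The cover plate is centred on the felt, face up, at (253,178), top at z≈17.6 mm. Going back for the back plate.

Request:
move_arm:
  series:
    - [[0,0,-0.4,-0.3,-0.22,0,1],[0,0,-0.4,-0.6,-0.43,0,1],[0,0,-0.4,-0.7,-0.5,0,1],[0,0,-0.4,-0.6,-0.43,0,1],[0,0,-0.4,-0.35,-0.25,0,1],[0,0,0,-0.15,-0.1,0,1],[0,0,0,0,0,0,1],[0,0,0,0,0,0,1]]

```text
time_s: 33.05
tcp_pos: [0.453, -0.1941, 0.2188]
ee_rot: [[-0.013, -0.971, 0.24], [0.001, 0.24, 0.971], [-1.0, 0.013, -0.002]]
wrist_force: [-0.1, 0.5, 1.5]
gripper_width: 1.0
```

Run:
```python
from h import *
st(); c=viewer.camera_params("wrist"); p,d=viewer.capture("wrist"); cv2.imwrite("pics/o.png",p[:,:,::-1]); P=cloud(c,d)
m=(abs(P[...,0]-.458)<.07)&(abs(P[...,1]+.2)<.07)&(P[...,2]>.036); print(m.sum(),rect(P[m]),np.percentile(P[m][:,2],[5,50,95]))
```

```text
t 33.05 tcp [ 0.453  -0.1941  0.2188] x [-0.0134  0.0014 -0.9999] jaw yaw 166.13 f [-0.1  0.5  1.5] w 87.0 j [ -4.3  13.6 -23.4  -0.  -53.7  -9.6]
59541 (array([ 456.2, -198.6]), array([ 94.5, 130.9]), 76.1) [0.03960584 0.23652864 0.2565779 ]
```

View pics/o.png

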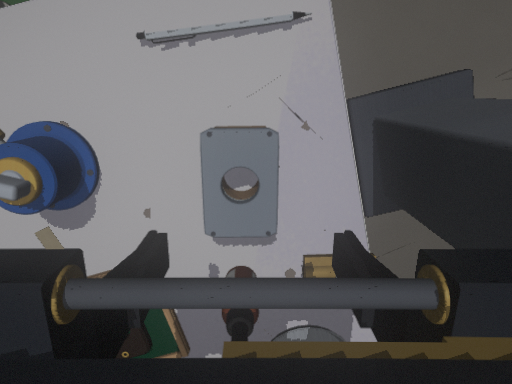

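Request:
move_arm:
  series:
    - [[-0.01,-0.1,0,0.08,-0.09,-0.3,1],[0,0,0,0,0,-0.5,1],[0,0,0,0,0,-0.4,1],[0,0,0,0,0,-0.15,1],[0,0,0,0,0,0,1],[0,0,0,0,0,0,1]]

```text
time_s: 33.85
tcp_pos: [0.4636, -0.1975, 0.1367]
ee_rot: [[0.006, -0.973, 0.233], [-0.001, 0.233, 0.973], [-1.0, -0.007, 0.0]]
wrist_force: [-0.7, -0.9, 1.0]
gripper_width: 1.004
```

```bash
python3 -c "
from h import *
st()"
```

```text
t 33.85 tcp [ 0.4636 -0.1975  0.1367] x [ 0.0065 -0.0013 -1.    ] jaw yaw 166.55 f [-0.7 -0.9  1. ] w 87.4 j [ -4.6  20.4 -28.2   0.1 -41.   -8.9]
```

Request:
move_arm:
  series:
    - [[0.01,0.05,-0.03,-0.09,-0.03,-0.15,1],[0,0,0,0,0,-0.2,1],[0,0,0,0,0,-0.1,1],[0,0,0,0,0,0,1],[0,0,0,0,0,0,1]]

```text
time_s: 34.48
tcp_pos: [0.4584, -0.1996, 0.1092]
ee_rot: [[0.002, -0.972, 0.237], [-0.0, 0.237, 0.972], [-1.0, -0.002, 0.0]]
wrist_force: [0.1, -0.4, -0.3]
gripper_width: 0.996
```

```bash
python3 -c "
from h import *
st()"
```

```text
t 34.48 tcp [ 0.4584 -0.1996  0.1092] x [ 1.8e-03 -3.0e-04 -1.0e+00] jaw yaw 166.29 f [ 0.1 -0.4 -0.3] w 86.6 j [ -4.9  22.7 -30.1   0.  -37.1  -8.8]
```

Request:
move_arm:
  series:
    - [[0,0,0,0,0,-0.08,1],[0,0,0,0,0,-0.03,1],[0,0,0,0,0,0,1],[0,0,0,0,0,0,1]]

```text
time_s: 34.98
tcp_pos: [0.4588, -0.1996, 0.1026]
ee_rot: [[0.003, -0.972, 0.237], [-0.0, 0.237, 0.972], [-1.0, -0.003, 0.0]]
wrist_force: [-0.6, -0.3, 0.2]
gripper_width: 1.004
```

```bash
python3 -c "
from h import *
st()"
```

```text
t 34.98 tcp [ 0.4588 -0.1996  0.1026] x [ 2.9e-03 -4.0e-04 -1.0e+00] jaw yaw 166.3 f [-0.6 -0.3  0.2] w 87.4 j [ -4.9  23.3 -30.4   0.  -36.1  -8.8]
```

Request:
move_arm:
  series:
    - [[0,0.02,0,-0.01,0,-0.01,0.8],[0,0,0,0,0,0,0.6],[0,0,0,0,0,0,0.4],[0,0,0,0,0,0,0],[0,0,0,0,0,0,0],[0,0,0,0,0,0,0],[0,0,0,0,0,0,0]]

```text
time_s: 35.85
tcp_pos: [0.4582, -0.1996, 0.1021]
ee_rot: [[0.0, -0.972, 0.237], [-0.0, 0.237, 0.972], [-1.0, -0.0, -0.0]]
wrist_force: [0.3, 0.6, -0.6]
gripper_width: 0.729
```

```bash
python3 -c "
from h import *
st()"
```

```text
t 35.85 tcp [ 0.4582 -0.1996  0.1021] x [ 3.e-04 -5.e-04 -1.e+00] jaw yaw 166.31 f [ 0.3  0.6 -0.6] w 63.4 j [ -4.9  23.4 -30.4   0.  -36.2  -8.8]
```

Request:
move_arm:
  series:
    - [[0,0,0,0,0,0.05,0],[0,0,0,0,0,0.1,0],[0,0,0,0,0,0.3,0],[0,0,0,0,0,0.5,0],[0,0,0,0,0,0.6,0],[0,0,0,0,0,0.4,0],[0,0,0,0,0,0,0]]

```text
time_s: 36.72
tcp_pos: [0.4556, -0.1991, 0.2224]
ee_rot: [[-0.004, -0.971, 0.238], [0.001, 0.238, 0.971], [-1.0, 0.004, 0.0]]
wrist_force: [-0.9, 0.9, -3.1]
gripper_width: 0.729
```

Run:
```python
from h import *
st()
p,d=viewer.capture("side"); cv2.imwrite("pics/p.png",cv2.resize(p[110:300,130:370][:,:,::-1],None,fx=3,fy=3))
```

```text
t 36.73 tcp [ 0.4556 -0.1991  0.2224] x [-0.004   0.0011 -1.    ] jaw yaw 166.23 f [-0.9  0.9 -3.1] w 63.4 j [ -4.9  13.6 -22.9  -0.1 -53.8  -8.9]
```

View pics/p.png

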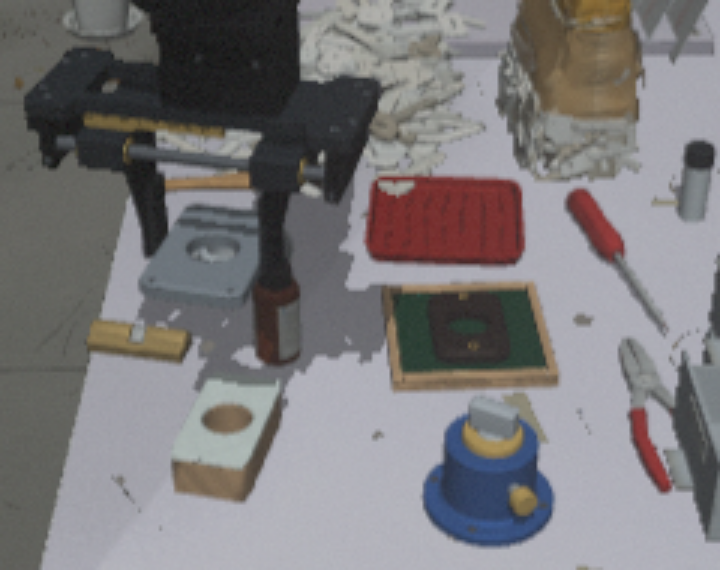

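The back plate is held level and the off-cut is bare. On to the pan.

Request:
move_arm:
  series:
    - [[0,0,0.23,0.2,0.35,0.1,0],[0,0,0.23,0.43,0.75,0.1,0],[0,0,0.23,0.48,0.85,0,0],[0,0,0.23,0.48,0.85,0,0],[0,0,0.23,0.45,0.8,0,0],[0,0,0,0.35,0.6,0,0],[0,0,0,0.2,0.35,0,0],[0,0,0,0,0,0,0],[0,0,0,0,0,0,0]]

```text
time_s: 37.9
tcp_pos: [0.606, 0.0816, 0.2168]
ee_rot: [[-0.037, -0.996, 0.081], [-0.004, 0.082, 0.997], [-0.999, 0.036, -0.007]]
wrist_force: [-0.6, -1.3, -3.0]
gripper_width: 0.731
```

Run:
```python
from h import *
st(); c=viewer.camera_params("wrist"); p,d=viewer.capture("wrist"); cv2.imwrite("pics/q.png",p[:,:,::-1]); P=cloud(c,d)
x=spotter.trace("wrist","wash_pan")
for k in x[:2]: q=P[k["mask"]&(d>0)]; print(k["conf"],k["centre"],rect(q),np.percentile(q[:,2],[5,50,95]))
p,d=viewer.capture("side"); cv2.imwrite("pics/q2.png",cv2.resize(p[90:280,160:400][:,:,::-1],None,fx=3,fy=3))
```

```text
t 37.9 tcp [0.606  0.0816 0.2168] x [-0.0367 -0.0036 -0.9993] jaw yaw 175.32 f [-0.6 -1.3 -3. ] w 63.6 j [ 22.6  25.   -6.   -0.7 -61.  -26.9]
0.71 [221.5, 146.4] (array([617.4,  84.1]), array([130.4, 128.5]), 85.4) [0.00274397 0.00420483 0.0121417 ]
```

View pics/q.png

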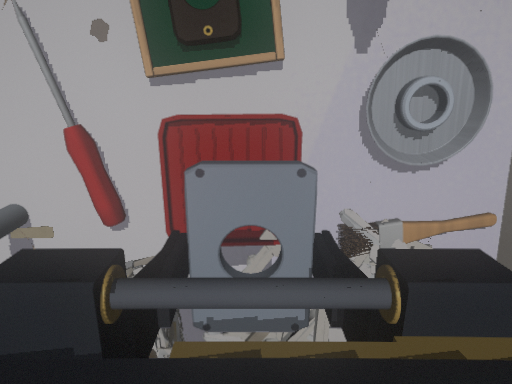

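View pics/q2.png

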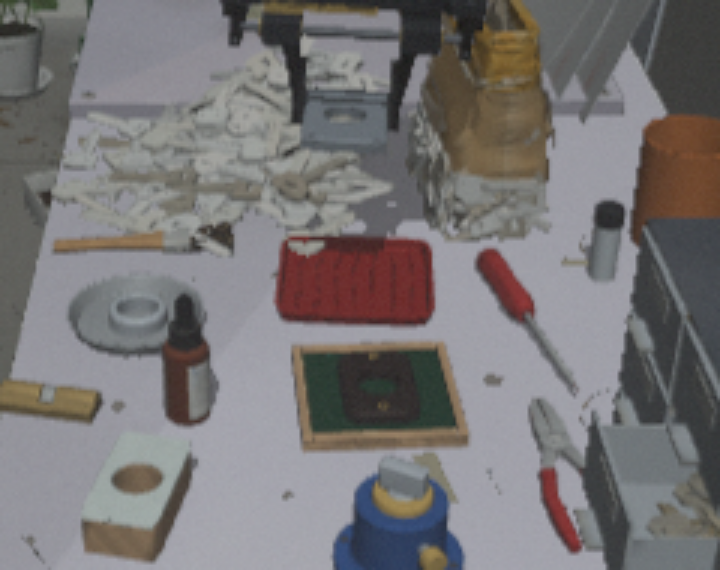

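Request:
move_arm:
  series:
    - [[0.03,-0.26,0,0.2,0,-0.3,0],[0,0,0,0,0,-0.5,0],[0,0,0,0,0,-0.4,0],[0,0,0,0,0,-0.1,0],[0,0,0,0,0,0,0],[0,0,0,0,0,0,0]]

```text
time_s: 38.8
tcp_pos: [0.619, 0.077, 0.1428]
ee_rot: [[0.01, -0.996, 0.087], [0.003, 0.087, 0.996], [-1.0, -0.01, 0.004]]
wrist_force: [-0.5, 0.3, -3.7]
gripper_width: 0.729
```

```bash
python3 -c "
from h import *
st()"
```

```text
t 38.8 tcp [0.619  0.077  0.1428] x [ 0.01    0.003  -0.9999] jaw yaw 175.0 f [-0.5  0.3 -3.7] w 63.4 j [ 22.   29.5 -10.7   0.1 -49.1 -27. ]
```

Request:
move_arm:
  series:
    - [[-0.02,0.07,0.03,0.01,0.04,-0.2,0],[0,0,0,0,0,-0.35,0],[0,0,0,0,0,-0.25,0],[0,0,0,0,0,-0.1,0],[0,0,0,0,0,0,0],[0,0,0,0,0,0,0]]

```text
time_s: 39.55
tcp_pos: [0.6215, 0.0806, 0.0889]
ee_rot: [[0.005, -0.997, 0.081], [0.002, 0.081, 0.997], [-1.0, -0.005, 0.002]]
wrist_force: [-0.2, -0.5, -2.8]
gripper_width: 0.727
```

```bash
python3 -c "
from h import *
st()"
```

```text
t 39.55 tcp [0.6215 0.0806 0.0889] x [ 0.0049  0.0017 -1.    ] jaw yaw 175.33 f [-0.2 -0.5 -2.8] w 63.2 j [ 22.2  33.7 -12.6   0.  -43.4 -26.9]
```

Request:
move_arm:
  series:
    - [[-0.01,0.03,0,-0.02,0,-0.1,0],[0,0,0,0,0,-0.06,0],[0,0,0,0,0,-0.03,0],[0,0,0,0,0,-0.01,0],[0,0,0,0,0,0,0]]

```text
time_s: 40.17
tcp_pos: [0.6208, 0.0808, 0.0774]
ee_rot: [[0.003, -0.997, 0.081], [0.001, 0.081, 0.997], [-1.0, -0.003, 0.001]]
wrist_force: [-0.3, -0.3, -2.7]
gripper_width: 0.731
```

```bash
python3 -c "
from h import *
st()"
```

```text
t 40.17 tcp [0.6208 0.0808 0.0774] x [ 2.6e-03  9.0e-04 -1.0e+00] jaw yaw 175.34 f [-0.3 -0.3 -2.7] w 63.6 j [ 22.2  34.6 -13.1   0.  -42.2 -26.9]
```

Request:
move_arm:
  series:
    - [[0,0.01,0,0,0,-0.02,0],[0,0,0,0,0,0,0],[0,0,0,0,0,0,0.82],[0,0,0,0,0,0,0.82],[0,0,0,0,0,0,0.82],[0,0,0,0,0,0.1,0.82],[0,0,0,0,0,0.3,0.82],[0,0,0,0,0,0.5,0.9],[0,0,0,0,0,0.7,1],[0,0,0,0,0,0.5,1],[0,0,0,0,0,0.4,1],[0,0,0,0,0,0,1],[0,0,0,0,0,0,1]]

```text
time_s: 41.8
tcp_pos: [0.6219, 0.0808, 0.241]
ee_rot: [[0.013, -0.997, 0.08], [0.004, 0.08, 0.997], [-1.0, -0.012, 0.005]]
wrist_force: [0.0, -0.1, 0.8]
gripper_width: 0.999
```

Run:
```python
from h import *
st(); c=viewer.camera_params("wrist"); p,d=viewer.capture("wrist"); cv2.imwrite("pics/s.png",p[:,:,::-1]); P=cloud(c,d)
m=(abs(P[...,0]-.62)<.055)&(abs(P[...,1]-.08)<.055)&(P[...,2]>.0105)&(P[...,2]<.03); print(m.sum(),rect(P[m]),np.percentile(P[m][:,2],[5,50,95]))
p,d=viewer.capture("side"); c=viewer.camera_params("side"); cv2.imwrite("pics/s2.png",cv2.resize(p[130:320,160:400][:,:,::-1],None,fx=3,fy=3)); P=cloud(c,d)
meas("side",["thumbturn_cylinder","trim_collar","cover_plate","back_plate","oil_bottle"],c,d)
m=(abs(P[...,0]-.624)<.05)&(abs(P[...,1]+.25)<.05)&(P[...,2]>.072); print(rect(P[m]),np.percentile(P[m][:,2],[5,50,98]))
m=(abs(P[...,0]-.624)<.05)&(abs(P[...,1]+.25)<.05)&(P[...,2]>.054)&(P[...,2]<.062);print(np.median(P[m],0))
```

```text
t 41.8 tcp [0.6219 0.0808 0.241 ] x [ 0.0127  0.0037 -0.9999] jaw yaw 175.42 f [ 0.  -0.1  0.8] w 86.9 j [ 22.2  24.1  -4.    0.1 -61.2 -26.8]
5471 (array([620.,  80.]), array([109.9, 109.9]), 0.0) [0.01221015 0.01373481 0.01494385]
side thumbturn_cylinder 0.65 [291. 253.] 321 med [ 0.6221 -0.2568  0.0633] z pct [0.052 0.057 0.063 0.073 0.078] xr [0.606 0.641] yr [-0.269 -0.149]
side thumbturn_cylinder 0.45 [201. 191.] 654 med [0.4292 0.0348 0.0058] z pct [0.001 0.003 0.006 0.011 0.016] xr [0.39  0.491] yr [-0.032  0.076]
side trim_collar 0.7 [206. 194.] 235 med [0.4438 0.0172 0.0123] z pct [0.002 0.007 0.012 0.016 0.019] xr [0.424 0.465] yr [-0.002  0.044]
side cover_plate 0.86 [282. 216.] 501 med [ 0.6219 -0.0835  0.0167] z pct [0.009 0.015 0.017 0.018 0.02 ] xr [0.596 0.648] yr [-0.118 -0.043]
side back_plate 0.6 [281. 185.] 584 med [0.6224 0.069  0.0128] z pct [0.003 0.011 0.013 0.014 0.015] xr [0.588 0.657] yr [0.03  0.123]
side oil_bottle 0.78 [218. 211.] 544 med [ 0.4864 -0.1041  0.0461] z pct [0.003 0.025 0.046 0.064 0.095] xr [0.47  0.502] yr [-0.111 -0.057]
(array([ 624. , -251.8]), array([15.5, 29.8]), 59.9) [0.07280327 0.07650569 0.0787541 ]
[ 0.62159763 -0.26021212  0.05727156]
```

View pics/s.png

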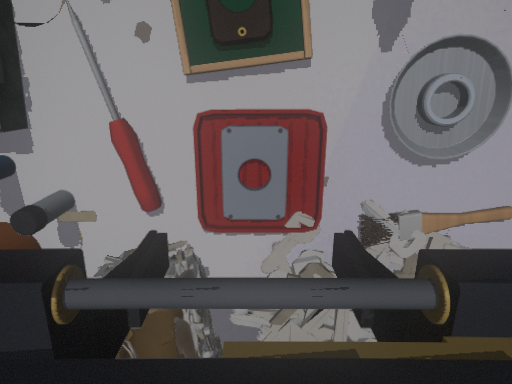

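View pics/s2.png

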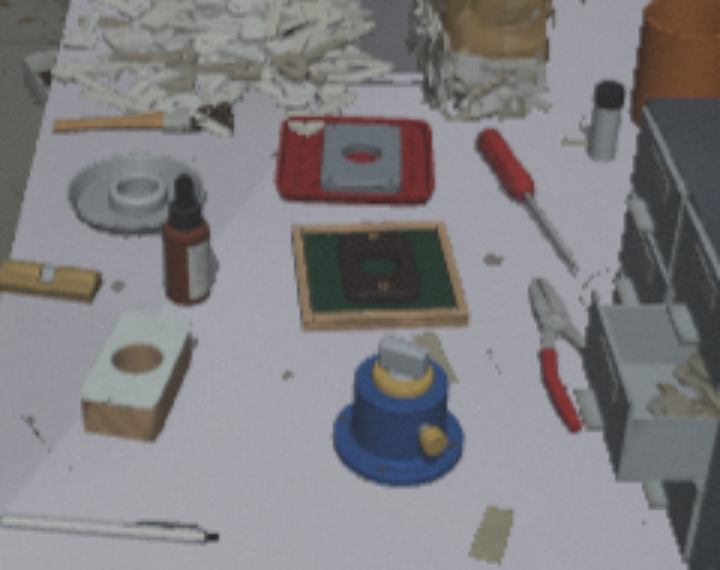

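Run:
```python
from h import *
c=viewer.camera_params("wrist"); p,d=viewer.capture("wrist"); P=cloud(c,d)
cv2.imwrite("pics/t.png",cv2.resize(p[90:250,170:350][:,:,::-1],None,fx=4,fy=4))
hsv=cv2.cvtColor(p,cv2.COLOR_RGB2HSV)
m=(abs(P[...,0]-.62)<.05)&(abs(P[...,1]-.08)<.05)&(P[...,2]>.008)&(P[...,2]<.03)&(hsv[...,1]<90)
n,l,s,ce=cv2.connectedComponentsWithStats(m.astype(np.uint8)); k=1+s[1:,4].argmax(); m=l==k
q=P[m]; print(rect(q),m.sum()); A=np.c_[q[:,:2]-q[:,:2].mean(0),np.ones(len(q))]; print(np.linalg.lstsq(A,q[:,2],rcond=None)[0])
p,d=viewer.capture("top"); cv2.imwrite("pics/t2.png",cv2.resize(p[100:270,140:370][:,:,::-1],None,fx=3.4,fy=3.4))
```

```text
(array([620.9,  81.3]), array([94.3, 63.9]), 85.4) 5345
[0.00095025 0.00191773 0.01366473]
```

View pics/t.png

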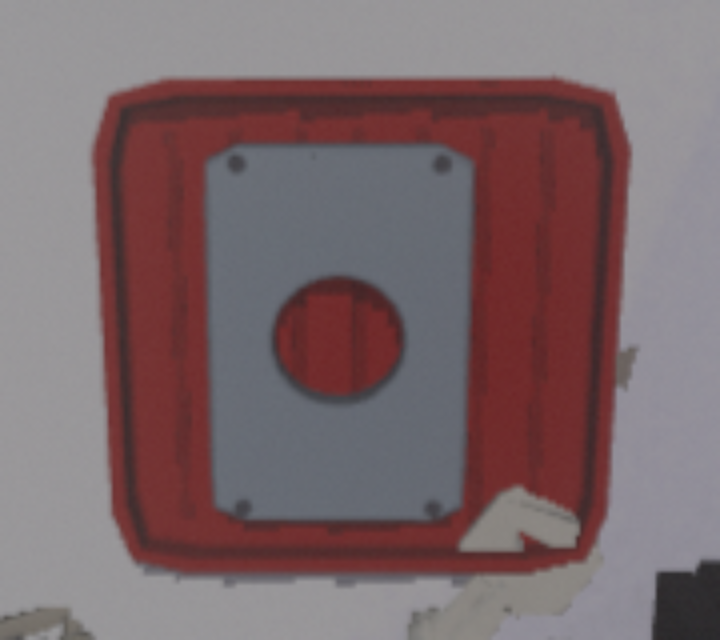

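All four pieces check out: the back plate lies flat and clear of the chip in the pan's corner, and the gripper is well above everything. Handing in.

```bash
python3 -c "
from h import *
st(); r.finish_job()"
```

```text
t 42.25 tcp [0.6223 0.0808 0.2404] x [ 0.0122  0.003  -0.9999] jaw yaw 175.44 f [-0.4  0.8  0.6] w 86.9 j [ 22.2  24.2  -3.9   0.1 -61.1 -26.8]
the job is handed in; nothing more can be done
```

I stripped the lock set in the order you asked and handed the job in at about 42 s, with the gripper open and well clear of everything.

- **Thumb-turn cylinder:** it stands upright in the stand, with the top of the thumb-turn at about 78 mm, the height it should be when the head rests on the rim.
- **Chrome collar:** it lies flat in the parts dish, with its top about 18 mm above the desk.
- **Cover plate:** it lies face up and centred on the felt, turned to match the tray. Its top is about 17.6 mm above the desk.
- **Back plate:** it lies flat in the pan (about 0.1° of slope) and wholly inside the rim. Its top is about 13.7 mm above the desk.
- **Oil bottle:** it is still standing where it was, within about 1 mm.

No check failed. The networks mislabelled a few things, such as calling the dish the cylinder, so I went by the depth measurements and the pictures. A pale chip lies in one corner of the pan; in the last picture it sits close to the back plate but not touching it.

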